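# Pull the failed surge cartridge and reset the tripped breakers

## Task

The plug-in surge cartridge (red window) in the sloping power box on the bench has failed and tripped two of the five breakers, whose levers stand halfway. Pull the cartridge out of its slot and stand it upright and gently on the bench in front of the box; only then reset the two tripped breakers by pushing each lever firmly past off until it re-arms and then over to on, without forcing it. Leave the other three breakers as they are and the things standing around undisturbed.

Things in the scene. Friction and masses are not known exactly. Their poses are not given: they have to be found in the camera images.
- power_box: low grey sloping electrical box fixed to the bench, 128 mm deep (x, away from the robot), 249 mm wide (y); origin at the centre of its underside. Its face slopes 0.28 rad, from 44 mm high at the front (-x) edge to 80 mm at the back. Six modules, 36 mm apart in any order, fill a row along y: five breakers and the arrester base. The bench is clear for 100 mm in front (-x) of the box
- box_face (a point): middle of the sloping face, in the centre line of the row; its axes are the box's (z vertical). To the left of the box (y above -0.08) stand a thread box with its lid open and a drawer chest, both solid and up to 0.25 m high: keep clear of them on the way
- arrester_base: module with the slot for the cartridge; origin in its middle at the level of the face; x runs up the slope, y along the row, z out of the face (0.28 rad from vertical, towards the robot). Its pale nose stands 5 mm above the face, 45 mm (x) by 36 mm (y); the slot is 38 mm (x) by 26 mm (y), its floor 20 mm below the face
- cartridge: dark grey-green block with a red window on top, 36 mm (x) by 24 mm (y) by 51 mm tall, 70 g; origin at the centre of its underside, z up through it. Grip it by the ribbed +x and -x ends (36 mm apart). It starts in the arrester slot, standing 26 mm above the module's nose; spring contacts on its y sides hold it by friction: 10 to 18 N to pull it straight out along z, less with small wiggles
- cartridge_mid (a point): centre of the cartridge, 25.5 mm above its underside
- breaker_a: breaker module, tripped at the start; origin in its middle at the level of the face; x up the slope, y along the row, z out of the face. Pale nose 5 mm above the face, 45 mm (x) by 36 mm (y). Its dark lever, 14 mm wide (y) and 7.5 mm thick, turns about the y axis through a point 2 mm above the origin and reaches 30 mm from that axis, to 27 mm above the nose
- breaker_b: second breaker that is tripped at the start; built like breaker_a
- breaker_c: breaker that is on; built like breaker_a
- breaker_d: breaker that is on; built like breaker_a
- breaker_e: breaker that is off on purpose; built like breaker_a
- lever_a (a joint): angle of breaker_a's lever, rad: +0.5 on (leaning up the slope, away from the robot), 0 tripped (straight out), -0.5 off (leaning towards the robot). It snaps between these rests: 4 to 8 N at mid-length. Tripped, it is blocked at +0.1 and springs back until it has been pushed beyond off to -0.57, which re-arms it: 8 to 12 N against a stiff spring at mid-length; it stops hard at -0.62
- lever_b (a joint): the same for breaker_b, tripped at the start
- lever_c (a joint): the same for breaker_c, on at the start
- lever_d (a joint): the same for breaker_d, on at the start
- lever_e (a joint): the same for breaker_e, off at the start
- lever_a_tip (a point): end of breaker_a's lever, on its centre line, 30 mm from its axis
- lever_b_tip (a point): end of breaker_b's lever
- dye_bottle: tan bottle with a white cap standing behind the box, 50 mm across, 120 mm tall; origin at the centre of its underside; a bystander
- masking_roll: roll of tan masking tape lying on the bench to the right of the box, 94 mm across, 25 mm high; origin at the centre of its underside; a bystander
- beeswax: small yellow block of beeswax in front of the open thread box, 36x58x20 mm; origin at the centre of its underside; a bystander
- thread_spool: standing spool of dark thread behind the open thread box, 40x59x55 mm; origin at the centre of its underside; a bystander
Mind the look-alikes: they are no part of the job. What is shaped like the cartridge but blue is not meant.

How it is judged:
By the outcome, as a careful person would: the job done as asked, in the order asked, and still so for the second after the job is handed in, with the robot touching nothing.
It also fails if it takes over 64 s, if anything falls off the work surface, if the arm or the gripper's body presses on something with over 40 N, if the wrist force passes 120 N, or if a joint passes its speed limit or range.

## Robot

A 6-joint arm with a two-finger parallel gripper is mounted at the origin on a cart in front of the work surface, level with it; the furniture and walls round the work are solid. World frame = base frame: x ahead of the robot, y to its left, z up, the work surface at z = 0. Lengths are in m, angles in degrees, forces in N, time in s.
With the tool pointing down it reaches from about 0.35 to 0.875 m from the base axis. Payload 4.2 kg.
Tool frame: the origin (TCP) lies on the centre line of the jaws, within the pads' length; the fingertips stand 11 mm ahead of it and the grasp point (between the pads) lies 8 mm behind it; y points along the fingers, z is the direction in which the jaws open and shut, and the axes are right-handed (so a half turn about y gives the same grasp; the last joint's range is limited). The gripper opens to 87 mm and grips with 3 to 60 N. Pads are 19 mm wide; open, the fingers measure 117 mm over their backs; the gripper's body (75 mm by 190 mm) begins 51 mm behind the grasp point.
Start: joints at [-56.975, 22.042, 0.453, 0, -68.411, -14.817], TCP at [0.195, -0.594, 0.204] pointing down, gripper open.
Joint ranges: [-179.83, 179.83], [-69.29, 118.12], [-61.27, 80.66], [-181.25, 117.63], [-171.15, -9.14], [-177.46, 177.46]. Speed limits (degrees/s): [159.86, 159.86, 180, 180, 180, 180].

## Interface

Orientations are given as a 3x3 rotation matrix whose columns are the frame's x, y, z axes.
In Python, from station import r, optics gives the robot as it stands. The module is installed in compiled form; this text tells all that it offers.
- The arm moves only by the tool step_arm, never from a script. Its argument "moves" is a list that holds one entry, the list of rows, each a list of 7 numbers: the turn, a rotation vector about the tool's x, y, z in rad, then the shift along the tool's x, y, z in cm, then the opening in per cent of the stroke, from 0 (shut) to 100 (fully open). A call has exactly 5 rows; each row is the pose to reach, as a shift and turn from the pose commanded when the call began, along the tool's axes at that moment; what a row does not reach only later rows make up. A row lasts 1/12 s, in which the tool goes at most 41.7 mm and 7.16 degrees, less where a joint would pass 70% of its speed; a pose out of reach is approached as far as the arm can. A call with a gripper value outside its range is refused whole. The fingers move at their own pace and stop on an object; the grip force is fixed at half the most. Time passes only in rows, so rows that repeat a pose let the fingers close, or fill a call up. It gives the time, the measured TCP pose, the force and the opening at its end, in the units of the state.
- r.sense(): the state, without advancing time (a new reading comes with each control period).
- optics.capture(name): name is "scene" or "top" or "wrist"; returns a dict with "image" (420x560x3 uint8, red, green, blue), "fov_y" (degrees; the focal length in pixels is half the picture's height over the tangent of half this angle, whatever the lens; pixels are square), "cx", "cy" (the principal point, pixels), "cam_to_world" (4x4, takes a point from camera to world coordinates). Camera axes: x right, y down, z forward; pixel columns grow to the right and rows downward; lengths in m; the calibration is good to about 2 mm. A picture is of the moment at which its call begins. There is no depth.
- r.finish_job(): hands the job in, once; it reports no verdict.
The state is a dict: "time_s": time; "joints": joint angles; "joint_velocities": joint speeds; "effort": joint torques, N m; "tcp_pos": TCP position; "ee_rot": TCP orientation; "wrist_force": force on the tool from outside, world axes, zero at the start; "moment": the same for the moment, N m; "gripper_width": opening from 0.0 (shut) to 1.0 (fully open).
Only numpy, scipy, OpenCV 4.12 (cv2) and the standard library are available. Lean on these libraries where they do the work, as an engineer would, in place of code of your own. Each camera call takes 0.05 s, during which the arm holds its last target.

## Working session

There is one attempt and no reset: what is moved stays moved. The work goes in short steps, Python scripts to look and compute and a tool call to move; the robot and the scene stay as the last step left them, time stands still between calls to the robot, and variables do not carry over. Pictures are saved under pics/ and viewed, and the job is handed in when it is done.

Besides the shell and the picture viewer there is one more tool, called after "Call:" by a JSON object that holds its "fn" and its "kwargs". step_arm: Moves the arm, as the interface text tells. Its arguments: {"type":"object","properties":{"moves":{"type":"array"}},"required":["moves"]}

```bash
mkdir -p pics; python3 - <<'E'
from station import r, optics
import cv2,numpy as np
s=r.sense();print(s)
for n in("scene","top","wrist"):
    c=optics.capture(n);cv2.imwrite(f"pics/{n}0.png",c["image"][:,:,::-1]);print(n,c["fov_y"],c["cx"],c["cy"],np.round(c["cam_to_world"],4).tolist())
E
```

```text
{'time_s': 0.0, 'joints': array([-5.69746253e+01,  2.20901290e+01,  3.77975073e-01, -2.72652609e-02,
       -6.84106604e+01, -1.48164292e+01]), 'joint_velocities': array([-0.00092288, -0.01361147,  0.0371197 , -0.05309628, -0.03378616,
       -0.00325571]), 'effort': array([ 4.09086431e-05, -3.90664959e+01,  1.87406498e+01,  4.21990335e+00,
        1.09643745e-02, -1.92035186e-04]), 'tcp_pos': array([ 0.19510192, -0.59308099,  0.20285845]), 'ee_rot': array([[ 9.49978076e-01, -7.97223625e-04, -3.12315578e-01],
       [ 3.12316572e-01,  2.03830899e-03,  9.49975897e-01],
       [-1.20747579e-04, -9.99997605e-01,  2.18533500e-03]]), 'wrist_force': array([-0.35191049,  0.14212518, -0.20666327]), 'moment': array([ 0.03894239,  0.01126111, -0.02305388]), 'gripper_width': 1.0027373786585878}
scene 44.45540016324609 279.6645980868162 213.29882012487056 [[0.8934, -0.3237, 0.3114, 0.2016], [-0.4491, -0.6522, 0.6107, -0.9678], [0.0054, -0.6855, -0.7281, 0.8918], [0.0, 0.0, 0.0, 1.0]]
top 52.44629933442976 280.85329213004826 210.66619399110186 [[-0.0166, -0.9983, 0.0555, 0.4924], [-0.9996, 0.0154, -0.0229, -0.2934], [0.0221, -0.0558, -0.9982, 1.1228], [0.0, 0.0, 0.0, 1.0]]
wrist 67.5481654763373 273.47209800338453 213.3550039789713 [[-0.3118, 0.907, 0.283, 0.118], [0.9501, 0.2969, 0.0953, -0.6185], [0.0024, 0.2986, -0.9544, 0.3837], [0.0, 0.0, 0.0, 1.0]]
```

View pics/scene0.png

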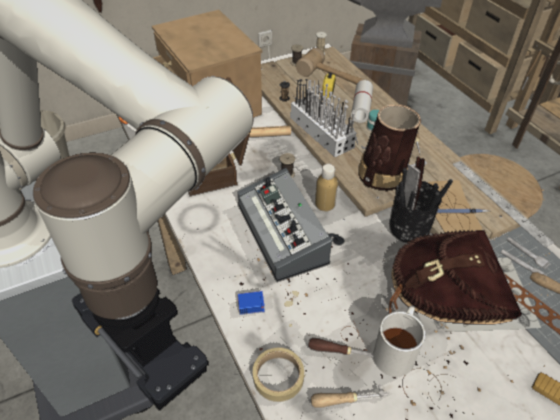

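View pics/top0.png

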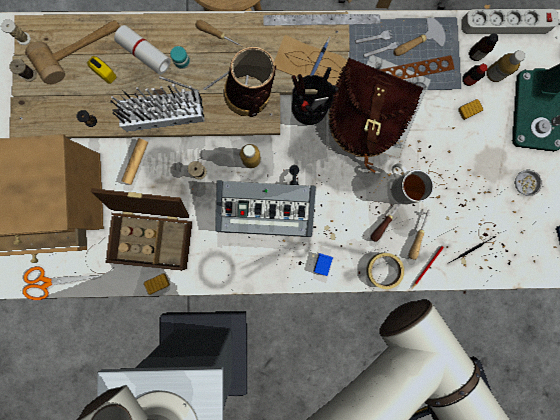

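View pics/wrist0.png

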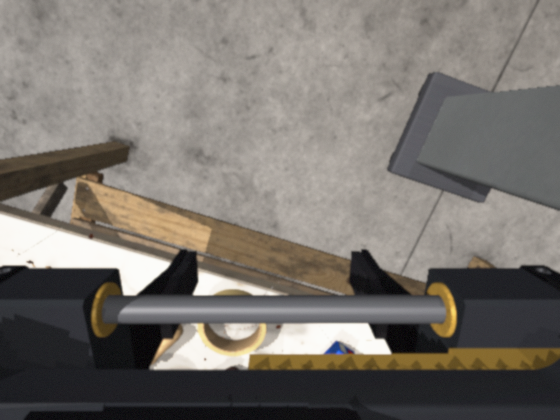

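The box lies at about (265,208) in the top view, with the blue look-alike at (322,264) and the tape roll at (385,270). The wrist camera doesn't see the box yet, so I'll enlarge the other two views.

```bash
python3 - <<'E'
import cv2
a=cv2.imread("pics/top0.png")[170:245,205:325];cv2.imwrite("pics/t0c.png",cv2.resize(a,None,fx=6.5,fy=6.5,interpolation=cv2.INTER_CUBIC))
a=cv2.imread("pics/scene0.png")[160:285,225:345];cv2.imwrite("pics/s0c.png",cv2.resize(a,None,fx=4.8,fy=4.8,interpolation=cv2.INTER_CUBIC))
E
```

```text
(no output)
```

View pics/t0c.png

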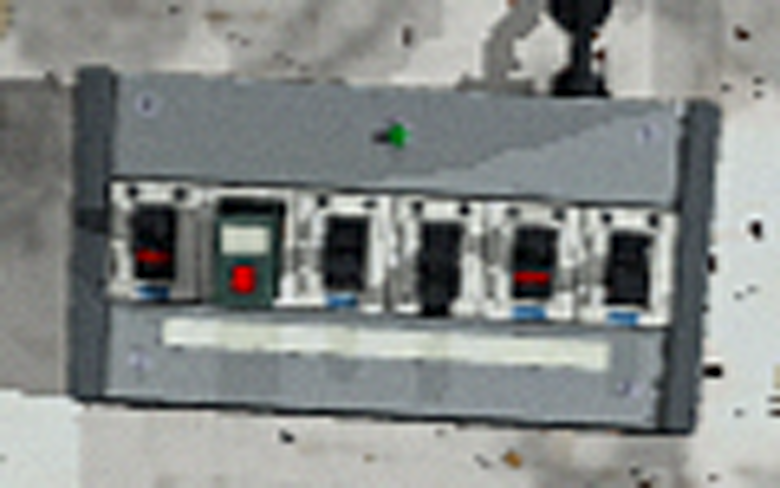

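View pics/s0c.png

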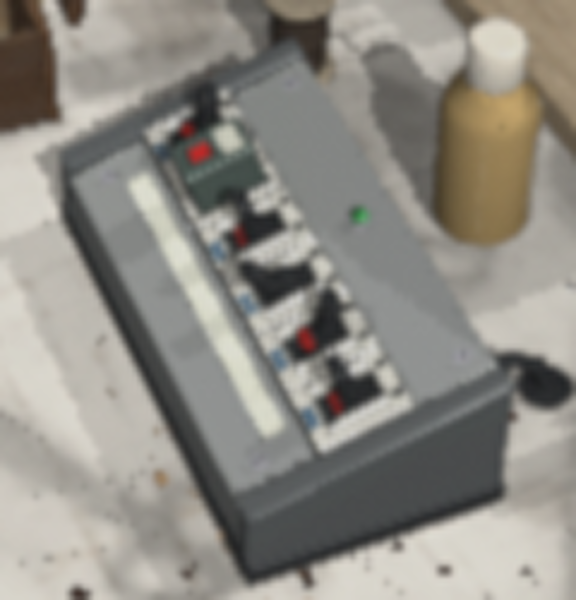

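```bash
cat > h.py <<'E'
from station import r, optics
import cv2,numpy as np
from scipy.optimize import least_squares
from scipy.spatial.transform import Rotation as R
CAL={}
def cam(c):
    f=210/np.tan(np.radians(c["fov_y"]/2)); return f,c["cx"],c["cy"],np.array(c["cam_to_world"])
def proj(C,P):
    f,cx,cy,T=C; P=np.atleast_2d(P); q=(P-T[:3,3])@T[:3,:3]
    return np.c_[f*q[:,0]/q[:,2]+cx, f*q[:,1]/q[:,2]+cy]
def box2w(p,P):
    y=p[2]; Rz=np.array([[np.cos(y),-np.sin(y),0],[np.sin(y),np.cos(y),0],[0,0,1]])
    return np.atleast_2d(P)@Rz.T+np.array([p[0],p[1],0])
S=0.28
ux=np.array([np.cos(S),0,np.sin(S)]);uz=np.array([-np.sin(S),0,np.cos(S)])
FM=np.array([0,0,.062])
def face(x,y,z): return FM+x*ux+np.array([0,y,0])+z*uz   # face coords -> box coords
NOSE=[face(sx*.0225,sy*.108,.005) for sx,sy in((1,1),(1,-1),(-1,1),(-1,-1))]
def snap(n,name):
    c=optics.capture(n);cv2.imwrite(f"pics/{name}.png",c["image"][:,:,::-1]);np.save(f"pics/{name}.npy",np.array(list(cam(c)[:3])+list(cam(c)[3].ravel())));return c
E
python3 - <<'E'
from h import *
from scipy.optimize import least_squares
Ct=cam(optics.capture("top"));Cs=cam(optics.capture("scene"))
pt=np.array([(112,182),(680,208),(108,298),(668,325)])/6.5+np.array([205,170])-.4
ps=np.array([(228,88),(413,403),(145,132),(322,452)])/4.8+np.array([225,160])-.4
def res(p,w=(1,1)):
    P=box2w(p,NOSE);return np.r_[w[0]*(proj(Ct,P)-pt).ravel(),w[1]*(proj(Cs,P)-ps).ravel()]
for w in((1,1),(1,0),(0,1)):
    s=least_squares(res,[.55,-.28,-.05],args=(w,));print(w,s.x.round(4),np.degrees(s.x[2]),res(s.x).round(1))
print(r.sense()["time_s"])
E
```

```text
(1, 1) [ 0.5583 -0.2784 -0.0685] -3.925112087250502 [-0.3 -0.3 -0.2  0.4 -0.1 -0.4  0.4  0.  -0.4  0.3  0.4  0.2 -0.2 -0.2
  0.1  0. ]
(1, 0) [ 0.5581 -0.2785 -0.0634] -3.6313396044424433 [-0.3 -0.  -0.2  0.2 -0.  -0.1  0.5 -0.1 -0.6  0.3  0.6  0.2 -0.4 -0.
  0.3  0.1]
(0, 1) [ 0.5585 -0.2781 -0.073 ] -4.183888777285266 [-0.3 -0.6 -0.3  0.5 -0.2 -0.7  0.2  0.1 -0.1  0.1  0.2  0.2  0.  -0.3
 -0.1 -0.1]
0.25
```

```bash
cat >> h.py <<'E'
BP=np.array([.5583,-.2784,-.0685])
def axes(p=BP):
    y=p[2]; Rz=np.array([[np.cos(y),-np.sin(y),0],[np.sin(y),np.cos(y),0],[0,0,1]])
    return Rz@ux,Rz@np.array([0,1,0]),Rz@uz
def toolR(tilt,p=BP):
    # tool y = approach, tilted from vertical by tilt like the face; tool z = down-slope direction (-x)
    y=p[2]; Rz=np.array([[np.cos(y),-np.sin(y),0],[np.sin(y),np.cos(y),0],[0,0,1]])
    a=Rz@np.array([np.sin(tilt),0,-np.cos(tilt)]); z=-(Rz@np.array([np.cos(tilt),0,np.sin(tilt)]))
    return np.c_[np.cross(a,z),a,z]
def W(x,y,z,p=BP): return box2w(p,face(x,y,z))[0]
def delta(Rd,pd):
    s=r.sense();R0=s["ee_rot"];u,_,v=np.linalg.svd(R0);R0=u@v
    print("t",round(s["time_s"],2),"p",s["tcp_pos"].round(4),"F",s["wrist_force"].round(1),"grip",round(s["gripper_width"],3))
    print("rot",R.from_matrix(R0.T@Rd).as_rotvec().round(3),"shift cm",(R0.T@(pd-s["tcp_pos"])*100).round(2))
E
python3 - <<'E'
from h import *
# cartridge in face coords: nose 5, top 31; grasp point 22 above nose
print("cart top",W(0,.054,.031), "lever3 tip",W(0,.018,.032),"lever6",W(0,-.09,.032))
delta(toolR(S),W(0,.054,.031+.08))
E
```

```text
cart top [ 0.55344917 -0.22394026  0.09179272] lever3 tip [ 0.55070939 -0.25983692  0.09275377] lever6 [ 0.54331718 -0.36758363  0.09275377]
t 0.25 p [ 0.1952 -0.5934  0.2034] F [0.1 0.7 0.7] grip 1.0
rot [-0.247 -1.177 -0.165] shift cm [43.52  3.5  24.74]
```

Call:
{"fn": "step_arm", "kwargs": {"moves": [[[-0.02, -0.12, -0.015, 3.4, 0, 2, 100], [-0.05, -0.24, -0.03, 6.8, 0, 4, 100], [-0.07, -0.36, -0.05, 10.2, 0, 6, 90], [-0.1, -0.48, -0.065, 13.6, 0, 8, 85], [-0.12, -0.6, -0.08, 17, 0, 10, 80]]]}}

```text
time_s: 0.67
tcp_pos: [0.3261, -0.4438, 0.204]
ee_rot: [[0.6, 0.134, -0.789], [0.799, -0.051, 0.599], [0.04, -0.99, -0.137]]
wrist_force: [1.1, 0.9, -0.8]
gripper_width: 0.859
```

```bash
python3 - <<'E'
from h import *
delta(toolR(S),W(0,.054,.031+.08))
E
```

```text
t 0.67 p [ 0.3261 -0.4438  0.204 ] F [ 1.1  0.9 -0.8] grip 0.859
rot [-0.127 -0.571 -0.081] shift cm [29.86  5.12 -2.45]
```

Call:
{"fn": "step_arm", "kwargs": {"moves": [[[-0.02, -0.11, -0.015, 3.6, 0.6, -0.3, 75], [-0.05, -0.22, -0.03, 7.2, 1.2, -0.6, 75], [-0.07, -0.34, -0.05, 10.8, 1.8, -0.9, 75], [-0.1, -0.45, -0.065, 14.4, 2.4, -1.2, 75], [-0.12, -0.56, -0.08, 18, 3, -1.5, 75]]]}}

```text
time_s: 1.08
tcp_pos: [0.4506, -0.3111, 0.1836]
ee_rot: [[0.079, 0.27, -0.96], [0.997, -0.018, 0.077], [0.003, -0.963, -0.271]]
wrist_force: [-0.1, -0.8, -0.4]
gripper_width: 0.753
```

```bash
python3 - <<'E'
from h import *
delta(toolR(S),W(0,.054,.031+.08))
E
```

```text
t 1.08 p [ 0.4506 -0.3111  0.1836] F [-0.1 -0.8 -0.4] grip 0.753
rot [-0.006 -0.011  0.   ] shift cm [ 9.48  3.45 -6.66]
```

Call:
{"fn": "step_arm", "kwargs": {"moves": [[[0, 0, 0, 3, 1, -2, 75], [0, 0, 0, 6, 2, -4, 75], [0, 0, 0, 9.5, 3.4, -6.7, 70], [0, 0, 0, 9.5, 3.4, -6.7, 65], [0, 0, 0, 9.5, 3.4, -6.7, 65]]]}}

```text
time_s: 1.5
tcp_pos: [0.5325, -0.2224, 0.1684]
ee_rot: [[0.081, 0.267, -0.96], [0.997, -0.018, 0.079], [0.004, -0.963, -0.268]]
wrist_force: [-0.8, -0.4, 0.1]
gripper_width: 0.667
```

```bash
python3 - <<'E'
from h import *
snap("wrist","w1")
delta(toolR(S),W(0,.054,.031+.08))
E
```

```text
t 1.55 p [ 0.5316 -0.2235  0.1687] F [-0.1  0.1  0. ] grip 0.662
rot [-0.009 -0.015 -0.   ] shift cm [ 0.1  -0.01  0.03]
```

View pics/w1.png

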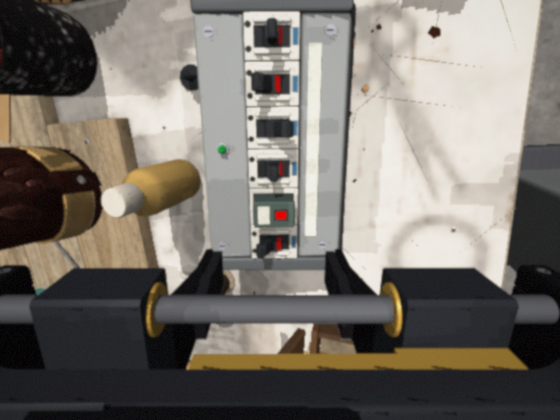

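```bash
python3 - <<'E'
from h import *
im=cv2.imread("pics/w1.png")
v=np.load("pics/w1.npy");C=(v[0],v[1],v[2],v[3:].reshape(4,4))
q=proj(C,box2w(BP,NOSE));print(q)
ct=[face(sx*.018,.054+sy*.012,.031) for sx,sy in((1,1),(1,-1),(-1,1),(-1,-1))]
q2=proj(C,box2w(BP,ct));print(q2)
x0,y0=190,5
a=cv2.resize(im[y0:265,x0:360],None,fx=2.3*1,fy=2.3,interpolation=cv2.INTER_CUBIC)
for i,c in((q,(0,255,255)),(q2,(255,0,255))):
    for p in i: cv2.circle(a,tuple(int(round((p[k]-(x0,y0)[k])*2.3)) for k in(0,1)),3,c,1)
cv2.imwrite("pics/w1c.png",a)
E
```

```text
[[252.67249478 257.59123941]
 [243.53652931   8.76143165]
 [297.76446801 256.85361773]
 [300.35576155   8.03529523]]
[[254.59127348 226.74545357]
 [253.70345998 200.34254663]
 [295.5516775  226.09355988]
 [295.75897099 199.68919373]]
```

View pics/w1c.png

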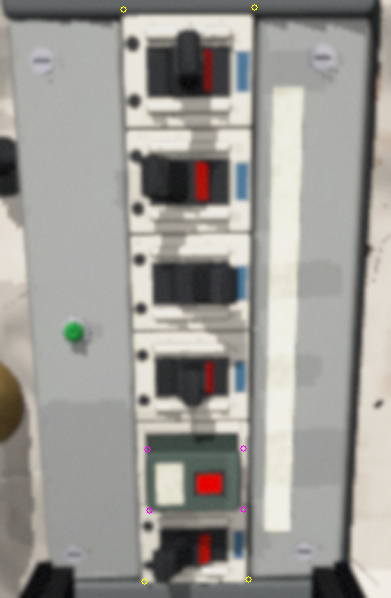

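The wrist view confirms it. The cartridge is second from the left (crop 195,480). The straight (tripped) levers are slot 3 at (192,380) and slot 6 at (188,60). The model overlay agrees to about 1 mm, so I'll descend.

Call:
{"fn": "step_arm", "kwargs": {"moves": [[[-0.005, -0.008, 0, 0.05, 2.5, 0, 65], [-0.009, -0.015, 0, 0.1, 5, 0, 65], [-0.009, -0.015, 0, 0.1, 7.5, 0, 65], [-0.009, -0.015, 0, 0.1, 7.8, 0, 65], [-0.009, -0.015, 0, 0.1, 7.8, 0, 65]]]}}

```text
time_s: 1.97
tcp_pos: [0.5509, -0.2259, 0.0928]
ee_rot: [[0.072, 0.273, -0.959], [0.997, -0.02, 0.069], [-0.0, -0.962, -0.274]]
wrist_force: [-0.5, 0.1, 0.3]
gripper_width: 0.65
```

```bash
python3 - <<'E'
from h import *
snap("scene","s2");snap("wrist","w2")
delta(toolR(S),W(0,.054,.019))
a=cv2.imread("pics/s2.png")[140:290,200:350];b=cv2.imread("pics/w2.png")[120:330,160:370]
cv2.imwrite("pics/c2.png",np.hstack([cv2.resize(x,(400,400),interpolation=cv2.INTER_CUBIC) for x in(a,b)]))
E
```

```text
t 2.07 p [ 0.5527 -0.2259  0.0955] F [0.6 0.1 0.6] grip 0.647
rot [ 0.003 -0.003 -0.002] shift cm [0.2  1.57 0.05]
```

View pics/c2.png

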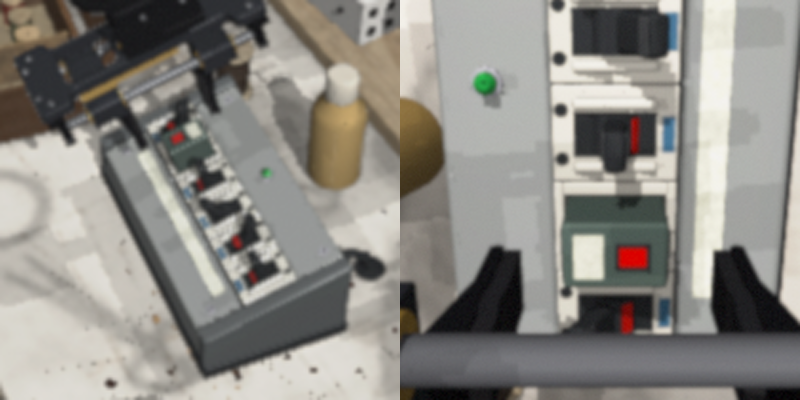

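Call:
{"fn": "step_arm", "kwargs": {"moves": [[[0, 0, 0, 0.1, 0.5, 0, 65], [0, 0, 0, 0.2, 1, 0, 65], [0, 0, 0, 0.2, 1.4, 0, 65], [0, 0, 0, 0.2, 1.5, 0, 65], [0, 0, 0, 0.2, 1.5, 0, 65]]]}}

```text
time_s: 2.48
tcp_pos: [0.5567, -0.2231, 0.0793]
ee_rot: [[0.07, 0.276, -0.958], [0.998, -0.02, 0.067], [-0.0, -0.961, -0.277]]
wrist_force: [-0.0, -0.8, -0.1]
gripper_width: 0.652
```

```bash
python3 - <<'E'
from h import *
snap("scene","s3");snap("wrist","w3")
delta(toolR(S),W(0,.054,.019))
a=cv2.imread("pics/s3.png")[150:270,200:320];b=cv2.imread("pics/w3.png")[120:330,160:370]
cv2.imwrite("pics/c3.png",np.hstack([cv2.resize(x,(400,400),interpolation=cv2.INTER_CUBIC) for x in(a,b)]))
E
```

```text
t 2.58 p [ 0.5569 -0.2231  0.0797] F [0.1 0.7 0.4] grip 0.653
rot [ 0.001 -0.002 -0.001] shift cm [-0.1  -0.06 -0.01]
```

View pics/c3.png

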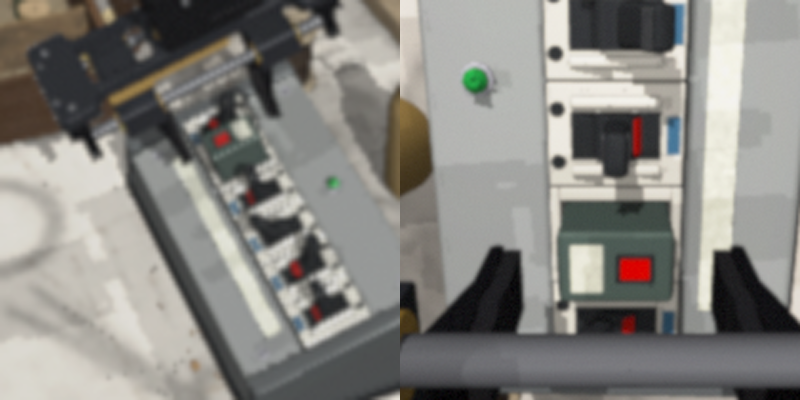

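Call:
{"fn": "step_arm", "kwargs": {"moves": [[[0, 0, 0, -0.05, 0, 0, 50], [0, 0, 0, -0.05, 0, 0, 45], [0, 0, 0, -0.05, 0, 0, 40], [0, 0, 0, -0.05, 0, 0, 30], [0, 0, 0, -0.05, 0, 0, 20]]]}}

```text
time_s: 3.0
tcp_pos: [0.5568, -0.2237, 0.0797]
ee_rot: [[0.07, 0.277, -0.958], [0.998, -0.02, 0.068], [-0.0, -0.961, -0.278]]
wrist_force: [-0.5, 0.3, 0.3]
gripper_width: 0.355
```

Call:
{"fn": "step_arm", "kwargs": {"moves": [[[0, 0, 0, 0, 0, 0, 10], [0, 0, 0, 0, 0, 0, 0], [0, 0, 0, 0, 0, 0, 0], [0, 0, 0, 0, 0, 0, 0], [0, 0, 0, 0, 0, 0, 0]]]}}

```text
time_s: 3.42
tcp_pos: [0.5568, -0.2237, 0.0796]
ee_rot: [[0.07, 0.277, -0.958], [0.998, -0.02, 0.068], [-0.0, -0.961, -0.278]]
wrist_force: [-0.6, -0.7, 0.2]
gripper_width: 0.026
```

```bash
python3 - <<'E'
from h import *
snap("scene","s4");snap("wrist","w4");snap("top","t4")
a=cv2.imread("pics/s4.png")[150:270,200:320];b=cv2.imread("pics/w4.png")[120:330,160:370]
cv2.imwrite("pics/c4.png",np.hstack([cv2.resize(x,(400,400),interpolation=cv2.INTER_CUBIC) for x in(a,b)]))
a=cv2.imread("pics/t4.png")[150:260,190:340]
cv2.imwrite("pics/c4t.png",cv2.resize(a,None,fx=5,fy=5,interpolation=cv2.INTER_CUBIC))
E
```

```text
(no output)
```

View pics/c4.png

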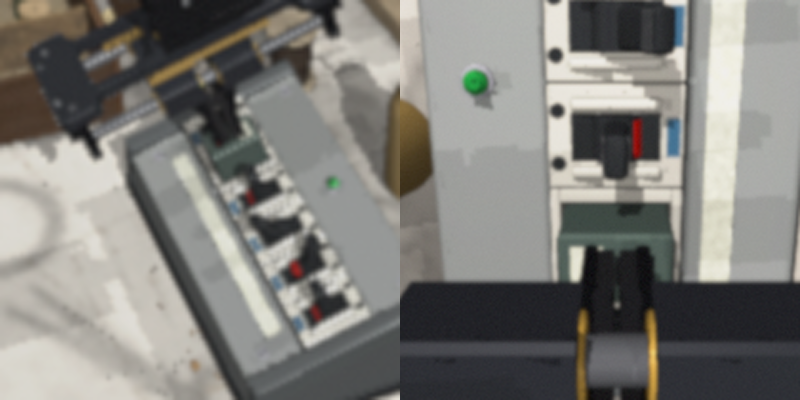

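View pics/c4t.png

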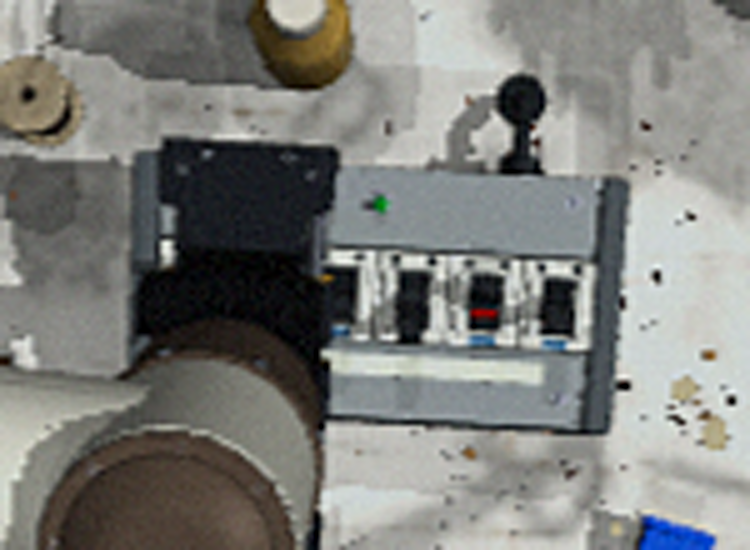

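```bash
python3 - <<'E'
from h import *
s=r.sense();print(s["tcp_pos"],s["joints"],s["wrist_force"])
tip=s["tcp_pos"]+.011*s["ee_rot"][:,1]
for n in("s4","w4"):
    v=np.load(f"pics/{n}.npy");C=(v[0],v[1],v[2],v[3:].reshape(4,4))
    im=cv2.imread(f"pics/{n}.png")
    q=proj(C,[tip,s["tcp_pos"],tip-.05*s["ee_rot"][:,1]]); print(n,q)
    ct=[face(sx*.018,.054+sy*.012,z) for z in(.031,.005) for sx,sy in((1,1),(1,-1),(-1,1),(-1,-1))]
    q2=proj(C,box2w(BP,ct))
    x0,y0=np.clip((q[0]-60).astype(int),0,300)
    a=cv2.resize(im[y0:y0+110,x0:x0+120],None,fx=5,fy=5,interpolation=cv2.INTER_CUBIC)
    for p in q: cv2.circle(a,tuple(((p-(x0,y0)+.5)*5).astype(int).tolist()),4,(0,255,255),2)
    for p in q2: cv2.circle(a,tuple(((p-(x0,y0)+.5)*5).astype(int).tolist()),3,(255,0,255),1)
    cv2.imwrite(f"pics/{n}p.png",a)
E
```

```text
[ 0.55677927 -0.22368655  0.07961862] [ -6.887274    19.93824839 -24.73834943  -1.60003029 -29.23016231
   4.1356095 ] [-0.29653411  0.0070828   0.34366396]
s4 [[271.48684201 196.91982907]
 [270.19923437 193.95554847]
 [265.47728041 183.0848484 ]]
w4 [[274.91850549 244.70633325]
 [274.99638648 251.63116884]
 [275.35517179 283.53278349]]
```

View pics/s4p.png

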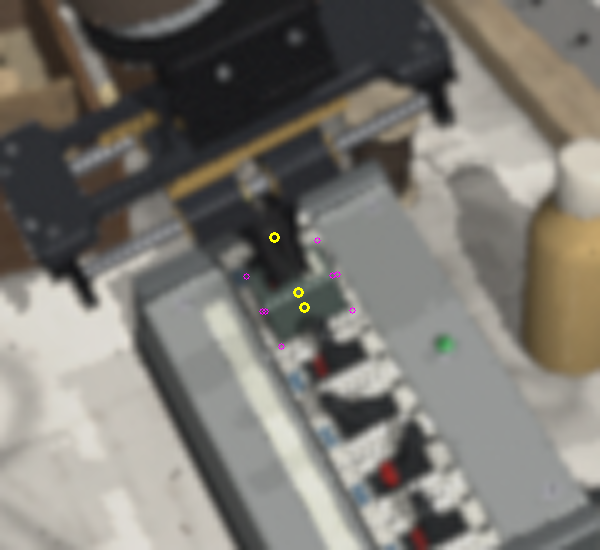

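View pics/w4p.png

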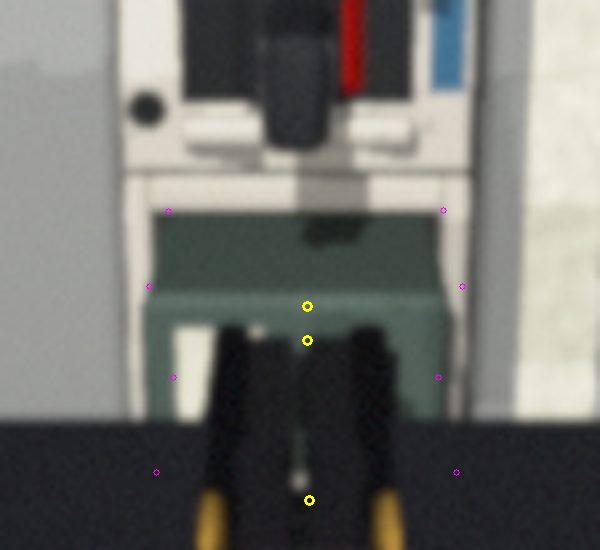

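```bash
python3 - <<'E'
from h import *
im=cv2.imread("pics/s4.png")[165:235,225:305]
im=np.clip((im/255.)**.5*255,0,255).astype(np.uint8)
cv2.imwrite("pics/s4g.png",cv2.resize(im,None,fx=8,fy=8,interpolation=cv2.INTER_CUBIC))
im=cv2.imread("pics/w4.png")[210:330,215:335]
im=np.clip((im/255.)**.5*255,0,255).astype(np.uint8)
cv2.imwrite("pics/w4g.png",cv2.resize(im,None,fx=5,fy=5,interpolation=cv2.INTER_CUBIC))
E
```

```text
(no output)
```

View pics/s4g.png

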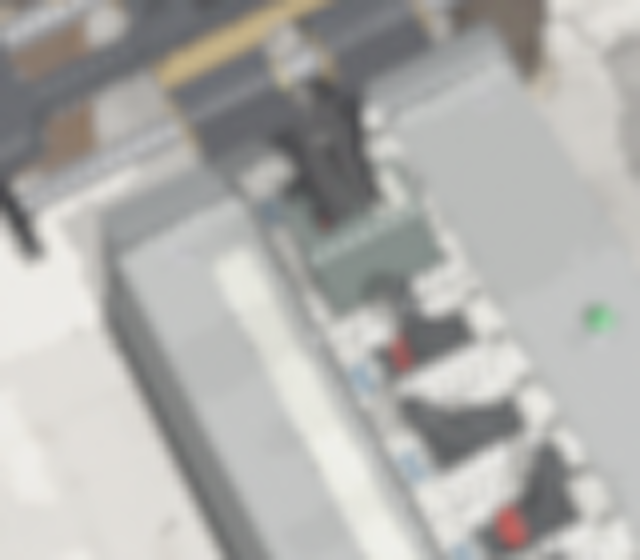

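View pics/w4g.png

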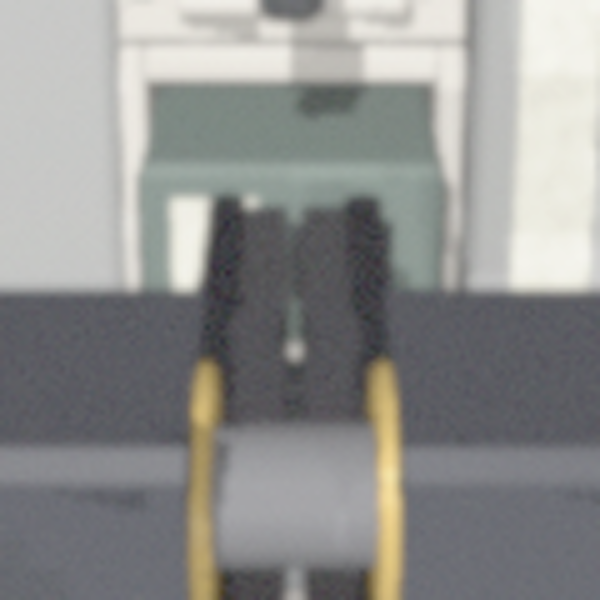

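```bash
python3 - <<'E'
from h import *
s=r.sense();X,Y,Z=s["ee_rot"].T;p=s["tcp_pos"]
for n in("s4","w4"):
    v=np.load(f"pics/{n}.npy");C=(v[0],v[1],v[2],v[3:].reshape(4,4))
    for k in(-.02,-.01,0,.011): print(n,k,proj(C,[p+k*Y-.0095*X,p+k*Y,p+k*Y+.0095*X]).round(1).tolist())
# triangulate
A=[]
from numpy.linalg import lstsq
M=np.zeros((3,3));b=np.zeros(3)
for n,px in(("s4",(267.5,192.2)),("w4",(275,250))):
    v=np.load(f"pics/{n}.npy");f,cx,cy=v[:3];T=v[3:].reshape(4,4)
    d=T[:3,:3]@np.array([(px[0]-cx)/f,(px[1]-cy)/f,1]);d/=np.linalg.norm(d);P=np.eye(3)-np.outer(d,d);M+=P;b+=P@T[:3,3]
q=np.linalg.solve(M,b);print(q,"in tool",s["ee_rot"].T@(q-p))
E
```

```text
s4 -0.02 [[269.4, 191.2], [267.8, 188.5], [266.2, 185.7]]
s4 -0.01 [[270.6, 194.0], [269.0, 191.2], [267.4, 188.5]]
s4 0 [[271.8, 196.7], [270.2, 194.0], [268.6, 191.2]]
s4 0.011 [[273.1, 199.7], [271.5, 196.9], [269.9, 194.2]]
w4 -0.02 [[275.2, 250.9], [275.2, 266.3], [275.1, 281.3]]
w4 -0.01 [[275.1, 243.8], [275.1, 258.6], [275.1, 272.9]]
w4 0 [[275.0, 237.5], [275.0, 251.6], [275.0, 265.4]]
w4 0.011 [[274.9, 231.2], [274.9, 244.7], [274.9, 257.8]]
[ 0.54875171 -0.23214702  0.09703089] in tool [-0.00900784 -0.0187841   0.00228583]
```

The fingers closed just above the cartridge without touching it. Triangulating from both cameras puts the fingertips at about z=0.097, roughly 19 mm behind the reported TCP rather than 11 mm ahead. I'll reopen, use the measured tip, and go lower in steps.

Call:
{"fn": "step_arm", "kwargs": {"moves": [[[0, 0, 0, 0, 0, 0, 65], [0, 0, 0, 0, 0, 0, 65], [0, 0, 0, 0, 0, 0, 65], [0, 0, 0, 0, 0, 0, 65], [0, 0, 0, 0, 0, 0, 65]]]}}

```text
time_s: 3.98
tcp_pos: [0.5568, -0.2236, 0.0796]
ee_rot: [[0.07, 0.277, -0.958], [0.998, -0.02, 0.068], [-0.0, -0.961, -0.278]]
wrist_force: [0.1, -0.0, 0.3]
gripper_width: 0.302
```

Call:
{"fn": "step_arm", "kwargs": {"moves": [[[0, 0, 0, 0, 0.2, 0, 65], [0, 0, 0, 0, 0.4, 0, 65], [0, 0, 0, 0, 0.8, 0, 65], [0, 0, 0, 0, 1.2, 0, 65], [0, 0, 0, 0, 1.5, 0, 65]]]}}

```text
time_s: 4.4
tcp_pos: [0.5608, -0.2239, 0.0645]
ee_rot: [[0.071, 0.276, -0.958], [0.998, -0.02, 0.068], [-0.0, -0.961, -0.277]]
wrist_force: [0.2, -0.1, -0.6]
gripper_width: 0.625
```

```bash
python3 - <<'E'
from h import *
snap("scene","s5");snap("wrist","w5")
delta(toolR(S),W(0,.054,.019))
a=cv2.imread("pics/s5.png")[150:250,210:310];b=cv2.imread("pics/w5.png")[140:310,190:360]
cv2.imwrite("pics/c5.png",np.hstack([cv2.resize(np.uint8((x/255.)**.6*255),(400,400),interpolation=cv2.INTER_CUBIC) for x in(a,b)]))
E
```

```text
t 4.5 p [ 0.5606 -0.2239  0.0642] F [0.  0.2 0.3] grip 0.644
rot [-0.    -0.002 -0.001] shift cm [-0.05 -1.65 -0.08]
```

View pics/c5.png

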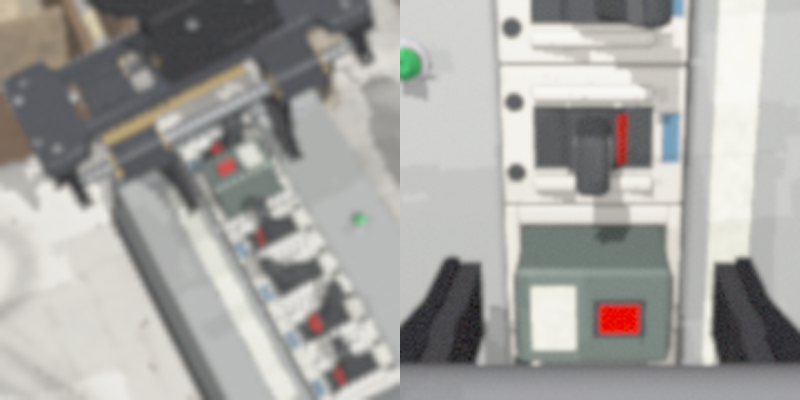

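Call:
{"fn": "step_arm", "kwargs": {"moves": [[[0, 0, 0, 0, 0.2, -0.05, 65], [0, 0, 0, 0, 0.4, -0.1, 65], [0, 0, 0, 0, 0.6, -0.1, 65], [0, 0, 0, 0, 0.8, -0.1, 65], [0, 0, 0, 0, 0.9, -0.1, 65]]]}}

```text
time_s: 4.92
tcp_pos: [0.5644, -0.2242, 0.0565]
ee_rot: [[0.07, 0.277, -0.958], [0.998, -0.02, 0.068], [-0.0, -0.961, -0.277]]
wrist_force: [0.7, 0.2, 0.3]
gripper_width: 0.653
```

```bash
python3 - <<'E'
from h import *
snap("scene","s6");snap("wrist","w6")
delta(toolR(S),W(0,.054,.019))
a=cv2.imread("pics/s6.png")[160:230,225:295];b=cv2.imread("pics/w6.png")[140:310,190:360]
cv2.imwrite("pics/c6.png",np.hstack([cv2.resize(np.uint8((x/255.)**.6*255),(400,400),interpolation=cv2.INTER_CUBIC) for x in(a,b)]))
E
```

```text
t 5.02 p [ 0.5643 -0.2242  0.0566] F [-0.2 -0.5  0.7] grip 0.648
rot [ 0.001 -0.002 -0.001] shift cm [-0.05 -2.48  0.06]
```

View pics/c6.png

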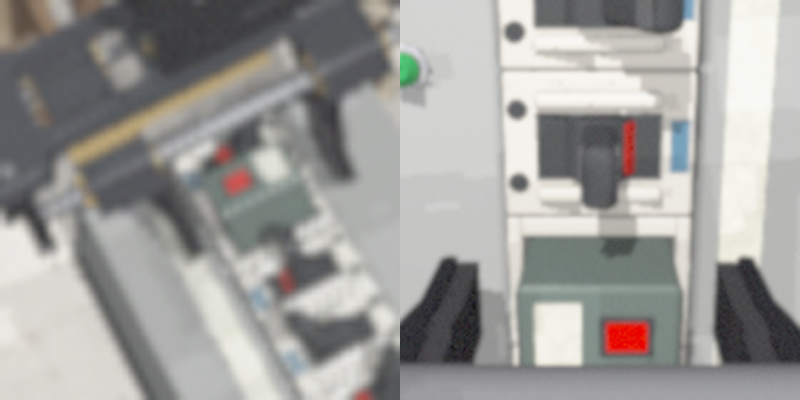

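Call:
{"fn": "step_arm", "kwargs": {"moves": [[[0, 0, 0, 0, 0.2, 0, 60], [0, 0, 0, 0, 0.3, 0, 50], [0, 0, 0, 0, 0.3, 0, 45], [0, 0, 0, 0, 0.3, 0, 30], [0, 0, 0, 0, 0.3, 0, 20]]]}}

```text
time_s: 5.43
tcp_pos: [0.5648, -0.2243, 0.0539]
ee_rot: [[0.07, 0.276, -0.959], [0.998, -0.02, 0.068], [-0.0, -0.961, -0.277]]
wrist_force: [0.1, 0.4, -0.2]
gripper_width: 0.411
```

Call:
{"fn": "step_arm", "kwargs": {"moves": [[[0, 0, 0, 0, 0, 0, 20], [0, 0, 0, 0, 0, 0, 10], [0, 0, 0, 0, 0, 0, 0], [0, 0, 0, 0, 0, 0, 0], [0, 0, 0, 0, 0, 0, 0]]]}}

```text
time_s: 5.85
tcp_pos: [0.5649, -0.2243, 0.0539]
ee_rot: [[0.071, 0.276, -0.958], [0.998, -0.02, 0.068], [-0.0, -0.961, -0.277]]
wrist_force: [-0.7, 0.1, 2.0]
gripper_width: 0.409
```

Gripped at 36 mm. Next I'll pull straight out, gently.

Call:
{"fn": "step_arm", "kwargs": {"moves": [[[0, 0, 0, 0, -0.1, 0, 0], [0, 0, 0, 0, -0.2, 0, 0], [0, 0, 0, 0, -0.4, 0, 0], [0, 0, 0, 0, -0.6, 0, 0], [0, 0, 0, 0, -0.8, 0, 0]]]}}

```text
time_s: 6.27
tcp_pos: [0.5623, -0.224, 0.0608]
ee_rot: [[0.071, 0.275, -0.959], [0.997, -0.019, 0.068], [0.0, -0.961, -0.276]]
wrist_force: [3.0, -1.9, -10.7]
gripper_width: 0.414
```

Call:
{"fn": "step_arm", "kwargs": {"moves": [[[0, 0, 0, 0, -0.4, 0, 0], [0, 0, 0, 0, -0.8, 0, 0], [0, 0, 0, 0, -1.2, 0, 0], [0, 0, 0, 0, -1.6, 0, 0], [0, 0, 0, 0, -2.0, 0, 0]]]}}

```text
time_s: 6.68
tcp_pos: [0.5582, -0.2239, 0.0828]
ee_rot: [[0.07, 0.28, -0.957], [0.998, -0.02, 0.067], [-0.001, -0.96, -0.281]]
wrist_force: [0.4, 0.0, 0.2]
gripper_width: 0.411
```

```bash
python3 - <<'E'
from h import *
snap("scene","s7");snap("wrist","w7")
delta(toolR(S),W(0,.054,.019))
a=cv2.imread("pics/s7.png")[160:230,225:295];b=cv2.imread("pics/w7.png")[140:310,190:360]
cv2.imwrite("pics/c7.png",np.hstack([cv2.resize(np.uint8((x/255.)**.6*255),(400,400),interpolation=cv2.INTER_CUBIC) for x in(a,b)]))
E
```

```text
t 6.78 p [ 0.5586 -0.224   0.083 ] F [-0.1 -0.5 -0.8] grip 0.411
rot [ 0.005 -0.001 -0.001] shift cm [-0.03  0.21  0.25]
```

View pics/c7.png

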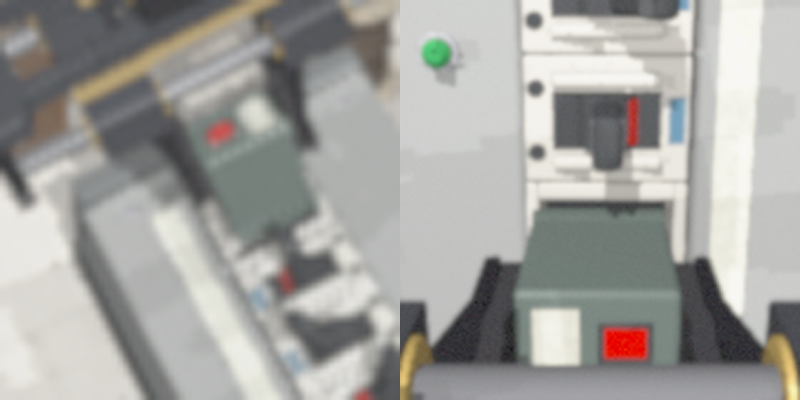

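Cartridge is nearly out. I'll keep pulling straight out, then carry it over.

Call:
{"fn": "step_arm", "kwargs": {"moves": [[[0, 0, 0, 0, -1.0, 0, 0], [0, 0, 0, 0, -2.2, 0, 0], [0, 0, 0, 0, -3.6, 0, 0], [0, 0, 0, 0, -5.0, 0, 0], [0, 0, 0, 0, -6.0, 0, 0]]]}}

```text
time_s: 7.2
tcp_pos: [0.5411, -0.2227, 0.1406]
ee_rot: [[0.07, 0.279, -0.958], [0.998, -0.02, 0.067], [-0.001, -0.96, -0.28]]
wrist_force: [0.3, -0.3, -0.9]
gripper_width: 0.409
```

```bash
python3 - <<'E'
from h import *
p=np.array([.5649,-.2243,.0539]);q=p-W(0,0,0);ax=axes();print("grasp TCP face coords",[round(float(q@a),4) for a in ax])
t=box2w(BP,[[-.119,.054,.08]])[0];print(t)
delta(toolR(0),t)
E
```

```text
grasp TCP face coords [0.0005, 0.0544, -0.0086]
[ 0.44327519 -0.21638151  0.08      ]
t 7.2 p [ 0.5411 -0.2227  0.1406] F [ 0.3 -0.3 -0.9] grip 0.409
rot [ 0.284 -0.002 -0.001] shift cm [-0.06  3.07 11.1 ]
```

Call:
{"fn": "step_arm", "kwargs": {"moves": [[[0.06, 0, 0, 0, 0, 2, 0], [0.12, 0, 0, 0, 0, 4.5, 0], [0.18, 0, 0, 0, 0.5, 7, 0], [0.24, 0, 0, 0, 1.5, 9.5, 0], [0.284, 0, 0, 0, 3, 11.1, 0]]]}}

```text
time_s: 7.62
tcp_pos: [0.4414, -0.2155, 0.079]
ee_rot: [[0.071, -0.004, -0.997], [0.997, 0.0, 0.071], [-0.0, -1.0, 0.004]]
wrist_force: [-0.3, 0.1, -1.5]
gripper_width: 0.41
```

```bash
python3 - <<'E'
from h import *
snap("scene","s8");snap("wrist","w8")
t=box2w(BP,[[-.119,.054,.03]])[0]
delta(toolR(0),t)
a=cv2.imread("pics/s8.png")[130:330,130:330];b=cv2.imread("pics/w8.png")[110:310,180:380]
cv2.imwrite("pics/c8.png",np.hstack([cv2.resize(np.uint8((x/255.)**.6*255),(400,400),interpolation=cv2.INTER_CUBIC) for x in(a,b)]))
E
```

```text
t 7.72 p [ 0.4398 -0.2151  0.0759] F [-0.6 -0.6 -1.3] grip 0.409
rot [-0.011 -0.003  0.001] shift cm [-0.11  4.59 -0.41]
```

View pics/c8.png

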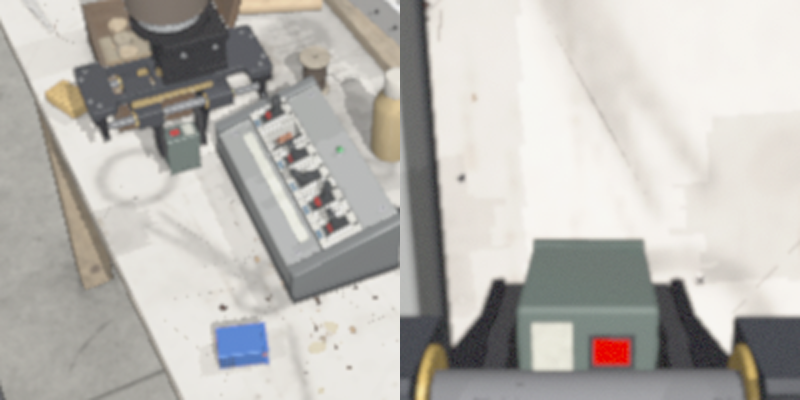

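Call:
{"fn": "step_arm", "kwargs": {"moves": [[[0, 0, 0, 0, 1, 0, 0], [0, 0, 0, 0, 2, 0, 0], [0, 0, 0, 0, 3, 0, 0], [0, 0, 0, 0, 4, 0, 0], [0, 0, 0, 0, 4.3, 0, 0]]]}}

```text
time_s: 8.13
tcp_pos: [0.4426, -0.2156, 0.0351]
ee_rot: [[0.07, -0.003, -0.998], [0.998, 0.0, 0.07], [-0.0, -1.0, 0.003]]
wrist_force: [0.6, -0.7, -0.6]
gripper_width: 0.413
```

Call:
{"fn": "step_arm", "kwargs": {"moves": [[[0, 0, 0, 0, 0, 0, 0], [0, 0, 0, 0, 0.1, 0, 0], [0, 0, 0, 0, 0.2, 0, 0], [0, 0, 0, 0, 0.5, 0, 0], [0, 0, 0, 0, 0.6, 0, 0]]]}}

```text
time_s: 8.55
tcp_pos: [0.4428, -0.2157, 0.03]
ee_rot: [[0.07, -0.002, -0.998], [0.998, -0.0, 0.07], [-0.0, -1.0, 0.002]]
wrist_force: [0.1, 0.3, -0.9]
gripper_width: 0.408
```

```bash
python3 - <<'E'
from h import *
snap("scene","s9")
p=r.sense()["tcp_pos"];p[2]=.0115
delta(toolR(0),p)
a=cv2.imread("pics/s9.png")[170:240,180:250]
cv2.imwrite("pics/c9.png",cv2.resize(np.uint8((a/255.)**.6*255),(500,500),interpolation=cv2.INTER_CUBIC))
E
```

```text
t 8.6 p [ 0.4426 -0.2156  0.0298] F [0.5 0.4 0.2] grip 0.411
rot [-0.003 -0.002 -0.   ] shift cm [ 0.    1.83 -0.  ]
```

View pics/c9.png

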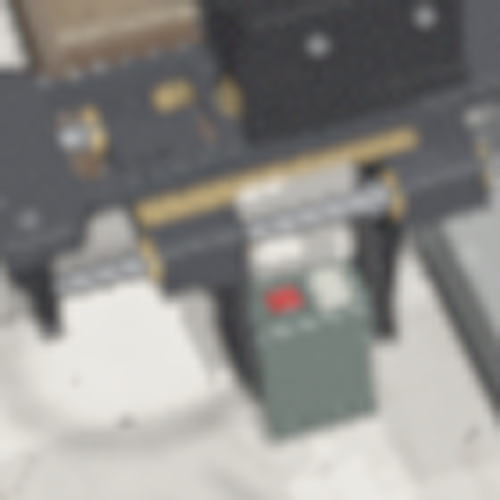

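Call:
{"fn": "step_arm", "kwargs": {"moves": [[[0, 0, 0, 0, 0.3, 0, 0], [0, 0, 0, 0, 0.6, 0, 0], [0, 0, 0, 0, 0.9, 0, 0], [0, 0, 0, 0, 1.2, 0, 0], [0, 0, 0, 0, 1.3, 0, 0]]]}}

```text
time_s: 9.02
tcp_pos: [0.4422, -0.2156, 0.0162]
ee_rot: [[0.071, -0.004, -0.997], [0.998, 0.0, 0.071], [-0.0, -1.0, 0.004]]
wrist_force: [-0.4, -0.9, -0.4]
gripper_width: 0.415
```

Call:
{"fn": "step_arm", "kwargs": {"moves": [[[0, 0, 0, 0, 0.05, 0, 0], [0, 0, 0, 0, 0.1, 0, 0], [0, 0, 0, 0, 0.15, 0, 0], [0, 0, 0, 0, 0.2, 0, 0], [0, 0, 0, 0, 0.25, 0, 0]]]}}

```text
time_s: 9.43
tcp_pos: [0.4427, -0.2157, 0.0144]
ee_rot: [[0.07, -0.002, -0.998], [0.998, -0.0, 0.07], [-0.0, -1.0, 0.002]]
wrist_force: [-0.7, -0.2, -0.8]
gripper_width: 0.412
```

Call:
{"fn": "step_arm", "kwargs": {"moves": [[[0, 0, 0, 0, 0.05, 0, 0], [0, 0, 0, 0, 0.1, 0, 0], [0, 0, 0, 0, 0.15, 0, 0], [0, 0, 0, 0, 0.15, 0, 0], [0, 0, 0, 0, 0.15, 0, 0]]]}}

```text
time_s: 9.85
tcp_pos: [0.4426, -0.2156, 0.0129]
ee_rot: [[0.07, -0.003, -0.998], [0.998, -0.0, 0.07], [-0.0, -1.0, 0.003]]
wrist_force: [0.1, 0.3, -1.2]
gripper_width: 0.408
```

Call:
{"fn": "step_arm", "kwargs": {"moves": [[[0, 0, 0, 0, 0.05, 0, 0], [0, 0, 0, 0, 0.1, 0, 0], [0, 0, 0, 0, 0.1, 0, 0], [0, 0, 0, 0, 0.1, 0, 0], [0, 0, 0, 0, 0.1, 0, 0]]]}}

```text
time_s: 10.27
tcp_pos: [0.4426, -0.2156, 0.0119]
ee_rot: [[0.07, -0.003, -0.998], [0.998, -0.0, 0.07], [-0.0, -1.0, 0.003]]
wrist_force: [0.4, -0.2, -0.2]
gripper_width: 0.411
```

Call:
{"fn": "step_arm", "kwargs": {"moves": [[[0, 0, 0, 0, 0.05, 0, 0], [0, 0, 0, 0, 0.1, 0, 0], [0, 0, 0, 0, 0.1, 0, 0], [0, 0, 0, 0, 0.1, 0, 0], [0, 0, 0, 0, 0.1, 0, 0]]]}}

```text
time_s: 10.68
tcp_pos: [0.4428, -0.2157, 0.0114]
ee_rot: [[0.07, -0.002, -0.998], [0.998, -0.0, 0.07], [-0.0, -1.0, 0.002]]
wrist_force: [-1.5, 1.1, 5.6]
gripper_width: 0.409
```

Bench contact at about 5.6 N, at the predicted height. Releasing now.

Call:
{"fn": "step_arm", "kwargs": {"moves": [[[0, 0, 0, 0, 0, 0, 43], [0, 0, 0, 0, 0, 0, 46], [0, 0, 0, 0, 0, 0, 52], [0, 0, 0, 0, 0, 0, 60], [0, 0, 0, 0, 0, 0, 65]]]}}

```text
time_s: 11.1
tcp_pos: [0.4426, -0.2156, 0.0107]
ee_rot: [[0.07, -0.003, -0.998], [0.998, 0.0, 0.07], [-0.0, -1.0, 0.003]]
wrist_force: [0.0, -0.2, 0.0]
gripper_width: 0.586
```

Call:
{"fn": "step_arm", "kwargs": {"moves": [[[0, 0, 0, 0, -0.2, 0, 65], [0, 0, 0, 0, -1, 0, 65], [0, 0, 0, 0, -2, 0, 65], [0, 0, 0, 0, -4, 0, 65], [0, 0, 0, 0, -7, 0, 65]]]}}

```text
time_s: 11.52
tcp_pos: [0.441, -0.2153, 0.0802]
ee_rot: [[0.071, -0.008, -0.997], [0.997, 0.001, 0.071], [0.001, -1.0, 0.008]]
wrist_force: [0.1, 0.8, -0.1]
gripper_width: 0.652
```

```bash
python3 - <<'E'
from h import *
snap("scene","s10");snap("wrist","w10");print(r.sense()["gripper_width"],r.sense()["tcp_pos"])
a=cv2.imread("pics/s10.png")[120:320,150:350];b=cv2.imread("pics/w10.png")[110:310,180:380]
cv2.imwrite("pics/c10.png",np.hstack([cv2.resize(np.uint8((x/255.)**.6*255),(400,400),interpolation=cv2.INTER_CUBIC) for x in(a,b)]))
E
```

```text
0.6507361031083149 [ 0.44654138 -0.2165655   0.08582636]
```

View pics/c10.png

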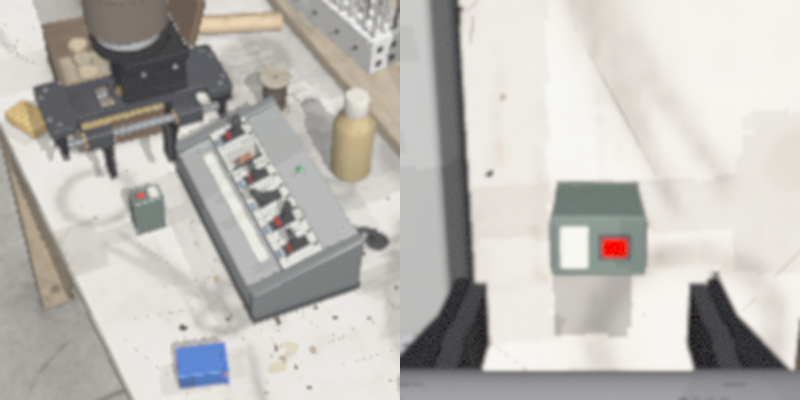

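The cartridge stands upright on the bench, with its top window at about (205,215) in the wrist crop and nothing else moved. Next is the slot-3 lever: I'll straddle it with the jaws about 30 mm apart.

```bash
python3 - <<'E'
from h import *
delta(toolR(S),W(0,.018,.060))
s=r.sense();R0=s["ee_rot"]
E
```

```text
t 11.62 p [ 0.4465 -0.2166  0.0858] F [ 0.6 -0.3  1.1] grip 0.651
rot [-0.272 -0.    -0.002] shift cm [-3.61 -3.3  -9.94]
```

Call:
{"fn": "step_arm", "kwargs": {"moves": [[[-0.04, 0, 0, 0, -3, -0.5, 60], [-0.1, 0, 0, -1, -5, -3, 50], [-0.17, 0, 0, -2, -5.5, -6, 40], [-0.23, 0, 0, -3, -5.5, -8.5, 35], [-0.272, 0, 0, -3.6, -5, -9.9, 35]]]}}

```text
time_s: 12.03
tcp_pos: [0.5422, -0.2598, 0.1333]
ee_rot: [[0.07, 0.273, -0.959], [0.998, -0.021, 0.067], [-0.002, -0.962, -0.274]]
wrist_force: [-0.3, 0.1, -0.4]
gripper_width: 0.399
```

Call:
{"fn": "step_arm", "kwargs": {"moves": [[[0, 0, 0, 0, 0, 0, 35], [0, 0, 0, 0, 0, 0, 35], [0, 0, 0, 0, 0, 0, 35], [0, 0, 0, 0, 0, 0, 35], [0, 0, 0, 0, 0, 0, 35]]]}}

```text
time_s: 12.45
tcp_pos: [0.5389, -0.2581, 0.1309]
ee_rot: [[0.07, 0.265, -0.962], [0.998, -0.019, 0.067], [-0.0, -0.964, -0.266]]
wrist_force: [-0.4, -0.4, 0.2]
gripper_width: 0.351
```

```bash
python3 - <<'E'
from h import *
snap("scene","s11");snap("wrist","w11")
delta(toolR(S),W(0,.018,-.004))
n="w11"
v=np.load(f"pics/{n}.npy");C=(v[0],v[1],v[2],v[3:].reshape(4,4))
a=cv2.imread("pics/w11.png");a=np.uint8((a/255.)**.6*255)
x0,y0,k=180,60,2.4
a=cv2.resize(a[y0:310,x0:380],None,fx=k,fy=k,interpolation=cv2.INTER_CUBIC)
for i in(.018,-.018,-.054,-.09):
  P=[face(0,i+.007,.032),face(0,i-.007,.032),face(.0225,i-.018,.005),face(-.0225,i-.018,.005)]
  for p in proj(C,box2w(BP,P)): cv2.circle(a,tuple(((p-(x0,y0)+.5)*k).astype(int).tolist()),3,(255,0,255),1)
b=cv2.imread("pics/s11.png")[130:260,200:330]
cv2.imwrite("pics/c11.png",a)
E
```

```text
t 12.55 p [ 0.5391 -0.2582  0.1309] F [-0.4 -0.   0.5] grip 0.35
rot [-0.011 -0.001 -0.001] shift cm [-0.08  7.59 -0.15]
```

View pics/c11.png

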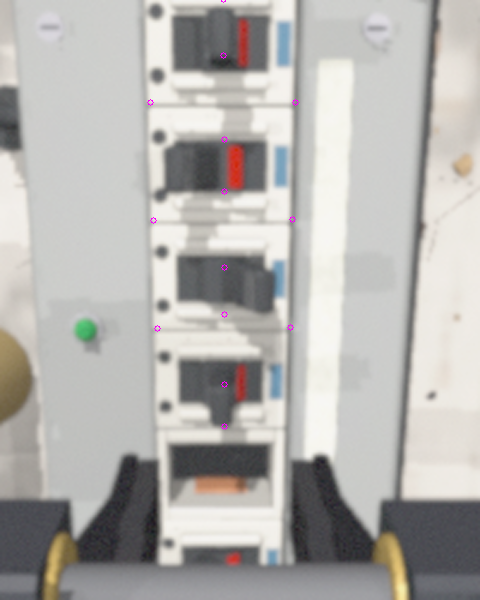

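Call:
{"fn": "step_arm", "kwargs": {"moves": [[[-0.005, 0, 0, -0.05, 1.5, -0.05, 35], [-0.011, 0, 0, -0.08, 3, -0.1, 35], [-0.011, 0, 0, -0.08, 4.5, -0.15, 35], [-0.011, 0, 0, -0.08, 5.5, -0.15, 35], [-0.011, 0, 0, -0.08, 6, -0.15, 35]]]}}

```text
time_s: 12.97
tcp_pos: [0.556, -0.2603, 0.0717]
ee_rot: [[0.07, 0.274, -0.959], [0.998, -0.019, 0.068], [0.0, -0.962, -0.275]]
wrist_force: [-0.0, -0.6, -0.6]
gripper_width: 0.349
```

```bash
python3 - <<'E'
from h import *
snap("scene","s12");snap("wrist","w12")
delta(toolR(S),W(0,.018,-.004))
a=cv2.imread("pics/s12.png")[170:240,230:300];b=cv2.imread("pics/w12.png")[140:310,190:360]
cv2.imwrite("pics/c12.png",np.hstack([cv2.resize(np.uint8((x/255.)**.6*255),(400,400),interpolation=cv2.INTER_CUBIC) for x in(a,b)]))
E
```

```text
t 13.07 p [ 0.5562 -0.2604  0.0723] F [ 0.3 -0.6 -0.3] grip 0.349
rot [-0.001 -0.002 -0.   ] shift cm [ 0.02  1.48 -0.04]
```

View pics/c12.png

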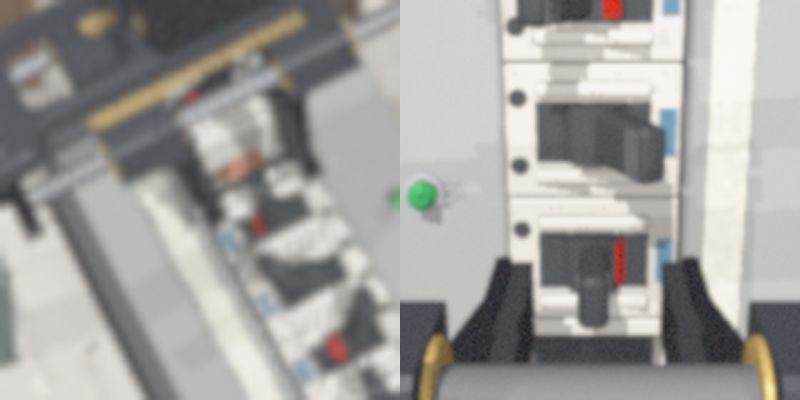

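Call:
{"fn": "step_arm", "kwargs": {"moves": [[[0, 0, 0, 0, 0.4, 0, 35], [0, 0, 0, 0, 0.8, 0, 35], [0, 0, 0, 0, 1.2, 0, 35], [0, 0, 0, 0, 1.4, 0.3, 35], [0, 0, 0, 0, 1.4, 0.7, 35]]]}}

```text
time_s: 13.48
tcp_pos: [0.5535, -0.2603, 0.0574]
ee_rot: [[0.07, 0.276, -0.959], [0.998, -0.02, 0.068], [-0.0, -0.961, -0.276]]
wrist_force: [-0.6, -1.1, 0.6]
gripper_width: 0.352
```

Call:
{"fn": "step_arm", "kwargs": {"moves": [[[0, 0, 0, 0, 0, 0.1, 35], [0, 0, 0, 0, 0, 0.2, 35], [0, 0, 0, 0, 0, 0.3, 35], [0, 0, 0, 0, 0, 0.4, 35], [0, 0, 0, 0, 0, 0.5, 35]]]}}

```text
time_s: 13.9
tcp_pos: [0.5492, -0.2601, 0.0568]
ee_rot: [[0.07, 0.277, -0.958], [0.998, -0.02, 0.067], [-0.0, -0.961, -0.278]]
wrist_force: [2.0, -0.0, -1.0]
gripper_width: 0.35
```

```bash
python3 - <<'E'
from h import *
snap("scene","s13");snap("wrist","w13")
delta(toolR(S),W(0,.018,-.004))
a=cv2.imread("pics/s13.png")[170:240,230:300];b=cv2.imread("pics/w13.png")[140:310,190:360]
cv2.imwrite("pics/c13.png",np.hstack([cv2.resize(np.uint8((x/255.)**.6*255),(400,400),interpolation=cv2.INTER_CUBIC) for x in(a,b)]))
E
```

```text
t 14.0 p [ 0.5493 -0.2601  0.0568] F [ 0.6 -0.9  0.1] grip 0.35
rot [ 0.002 -0.002 -0.001] shift cm [ 0.04  0.18 -1.13]
```

View pics/c13.png

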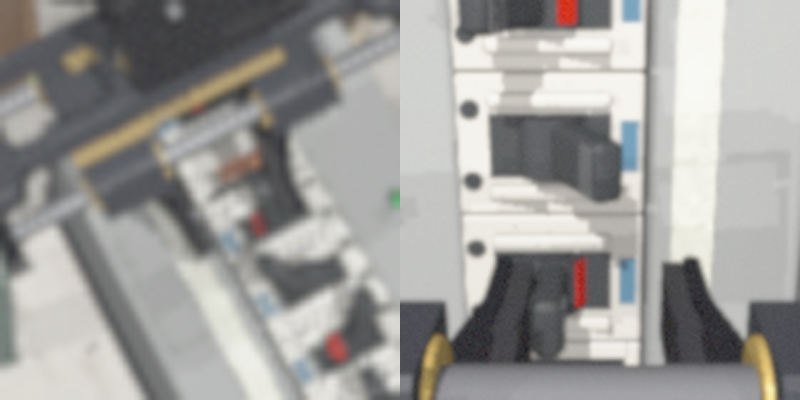

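Call:
{"fn": "step_arm", "kwargs": {"moves": [[[0, 0, 0, 0, 0, 0.1, 35], [0, 0, 0, 0, 0, 0.2, 35], [0, 0, 0, 0, 0, 0.3, 35], [0, 0, 0, 0, 0, 0.4, 35], [0, 0, 0, 0, 0, 0.4, 35]]]}}

```text
time_s: 14.42
tcp_pos: [0.5474, -0.26, 0.0565]
ee_rot: [[0.07, 0.281, -0.957], [0.998, -0.021, 0.066], [-0.001, -0.96, -0.282]]
wrist_force: [4.1, 0.4, 0.7]
gripper_width: 0.352
```

Call:
{"fn": "step_arm", "kwargs": {"moves": [[[0, 0, 0, 0, 0, 0.05, 35], [0, 0, 0, 0, 0, 0.1, 35], [0, 0, 0, 0, 0, 0.1, 35], [0, 0, 0, 0, 0, 0.1, 35], [0, 0, 0, 0, 0, 0.1, 35]]]}}

```text
time_s: 14.83
tcp_pos: [0.5428, -0.2595, 0.0544]
ee_rot: [[0.071, 0.274, -0.959], [0.997, -0.019, 0.068], [0.0, -0.962, -0.274]]
wrist_force: [0.0, 0.1, 0.6]
gripper_width: 0.353
```

```bash
cat > look.py <<'E'
from h import *
import sys
n=sys.argv[1];y=float(sys.argv[2]);X0,Y0=int(sys.argv[3]),int(sys.argv[4])
snap("scene","s"+n);snap("wrist","w"+n)
delta(toolR(S),W(0,y,-.004))
a=cv2.imread(f"pics/s{n}.png")[Y0:Y0+70,X0:X0+70];b=cv2.imread(f"pics/w{n}.png")[140:310,190:360]
cv2.imwrite(f"pics/c{n}.png",np.hstack([cv2.resize(np.uint8((x/255.)**.6*255),(400,400),interpolation=cv2.INTER_CUBIC) for x in(a,b)]))
E
python3 look.py 14 .018 230 170
```

```text
t 14.93 p [ 0.543  -0.2596  0.0544] F [-0.8 -0.9 -0.5] grip 0.349
rot [-0.002 -0.002 -0.   ] shift cm [ 0.03  0.12 -1.81]
```

View pics/c14.png

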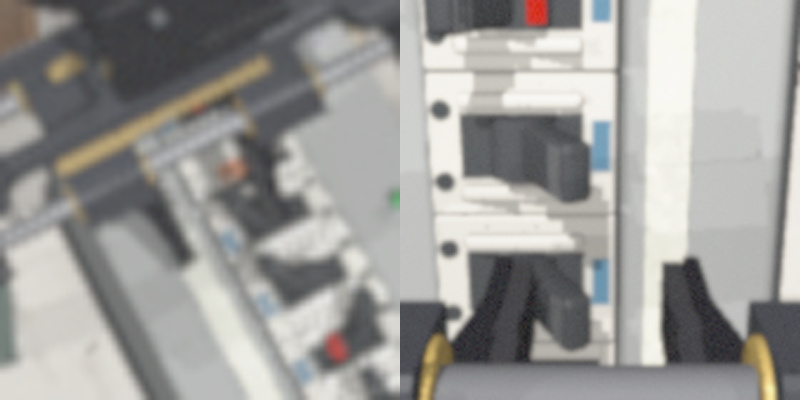

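The lever has snapped to off (same posture as slot 4's). I'll push further in small steps and watch the force.

Call:
{"fn": "step_arm", "kwargs": {"moves": [[[0, 0, 0, 0, 0, 0.03, 35], [0, 0, 0, 0, 0, 0.06, 35], [0, 0, 0, 0, 0, 0.1, 35], [0, 0, 0, 0, 0, 0.1, 35], [0, 0, 0, 0, 0, 0.1, 35]]]}}

```text
time_s: 15.35
tcp_pos: [0.543, -0.2596, 0.0547]
ee_rot: [[0.07, 0.276, -0.959], [0.998, -0.02, 0.068], [-0.0, -0.961, -0.276]]
wrist_force: [-0.7, -0.2, 0.2]
gripper_width: 0.349
```

Call:
{"fn": "step_arm", "kwargs": {"moves": [[[0, 0, 0, 0, 0, 0.03, 35], [0, 0, 0, 0, 0, 0.06, 35], [0, 0, 0, 0, 0, 0.1, 35], [0, 0, 0, 0, 0, 0.1, 35], [0, 0, 0, 0, 0, 0.1, 35]]]}}

```text
time_s: 15.77
tcp_pos: [0.5424, -0.2596, 0.0547]
ee_rot: [[0.07, 0.277, -0.958], [0.998, -0.02, 0.067], [-0.0, -0.961, -0.277]]
wrist_force: [1.0, -0.5, -0.2]
gripper_width: 0.352
```

Call:
{"fn": "step_arm", "kwargs": {"moves": [[[0, 0, 0, 0, 0, 0.03, 35], [0, 0, 0, 0, 0, 0.06, 35], [0, 0, 0, 0, 0, 0.1, 35], [0, 0, 0, 0, 0, 0.1, 35], [0, 0, 0, 0, 0, 0.1, 35]]]}}

```text
time_s: 16.18
tcp_pos: [0.542, -0.2596, 0.0547]
ee_rot: [[0.07, 0.278, -0.958], [0.998, -0.02, 0.067], [-0.001, -0.96, -0.279]]
wrist_force: [2.5, 0.4, 0.5]
gripper_width: 0.352
```

Call:
{"fn": "step_arm", "kwargs": {"moves": [[[0, 0, 0, 0, 0, 0.03, 35], [0, 0, 0, 0, 0, 0.05, 35], [0, 0, 0, 0, 0, 0.05, 35], [0, 0, 0, 0, 0, 0.05, 35], [0, 0, 0, 0, 0, 0.05, 35]]]}}

```text
time_s: 16.6
tcp_pos: [0.5417, -0.2596, 0.0546]
ee_rot: [[0.07, 0.278, -0.958], [0.998, -0.02, 0.067], [-0.001, -0.96, -0.279]]
wrist_force: [4.3, 0.4, 0.9]
gripper_width: 0.353
```

Call:
{"fn": "step_arm", "kwargs": {"moves": [[[0, 0, 0, 0, 0, 0.03, 35], [0, 0, 0, 0, 0, 0.06, 35], [0, 0, 0, 0, 0, 0.08, 35], [0, 0, 0, 0, 0, 0.08, 35], [0, 0, 0, 0, 0, 0.08, 35]]]}}

```text
time_s: 17.02
tcp_pos: [0.5415, -0.2597, 0.0547]
ee_rot: [[0.07, 0.279, -0.958], [0.998, -0.021, 0.067], [-0.001, -0.96, -0.28]]
wrist_force: [6.2, -0.7, 1.2]
gripper_width: 0.351
```

Call:
{"fn": "step_arm", "kwargs": {"moves": [[[0, 0, 0, 0, 0, 0.03, 35], [0, 0, 0, 0, 0, 0.06, 35], [0, 0, 0, 0, 0, 0.08, 35], [0, 0, 0, 0, 0, 0.08, 35], [0, 0, 0, 0, 0, 0.08, 35]]]}}

```text
time_s: 17.43
tcp_pos: [0.5413, -0.2597, 0.0548]
ee_rot: [[0.07, 0.28, -0.957], [0.998, -0.021, 0.067], [-0.001, -0.96, -0.281]]
wrist_force: [6.4, 0.0, 1.3]
gripper_width: 0.358
```

Call:
{"fn": "step_arm", "kwargs": {"moves": [[[0, 0, 0, 0, 0, 0.03, 35], [0, 0, 0, 0, 0, 0.06, 35], [0, 0, 0, 0, 0, 0.08, 35], [0, 0, 0, 0, 0, 0.08, 35], [0, 0, 0, 0, 0, 0.08, 35]]]}}

```text
time_s: 17.85
tcp_pos: [0.5411, -0.2597, 0.0549]
ee_rot: [[0.07, 0.281, -0.957], [0.998, -0.021, 0.066], [-0.002, -0.959, -0.282]]
wrist_force: [6.6, -0.8, 0.9]
gripper_width: 0.351
```

Call:
{"fn": "step_arm", "kwargs": {"moves": [[[0, 0, 0, 0, 0, 0.03, 35], [0, 0, 0, 0, 0, 0.06, 35], [0, 0, 0, 0, 0, 0.08, 35], [0, 0, 0, 0, 0, 0.08, 35], [0, 0, 0, 0, 0, 0.08, 35]]]}}

```text
time_s: 18.27
tcp_pos: [0.5409, -0.2598, 0.055]
ee_rot: [[0.07, 0.283, -0.957], [0.998, -0.021, 0.066], [-0.002, -0.959, -0.284]]
wrist_force: [8.3, 0.3, 0.9]
gripper_width: 0.352
```

Call:
{"fn": "step_arm", "kwargs": {"moves": [[[0, 0, 0, 0, 0, 0.03, 35], [0, 0, 0, 0, 0, 0.06, 35], [0, 0, 0, 0, 0, 0.1, 35], [0, 0, 0, 0, 0, 0.1, 35], [0, 0, 0, 0, 0, 0.1, 35]]]}}

```text
time_s: 18.68
tcp_pos: [0.5406, -0.2598, 0.0551]
ee_rot: [[0.069, 0.284, -0.956], [0.998, -0.022, 0.066], [-0.002, -0.959, -0.285]]
wrist_force: [8.4, 0.8, 0.8]
gripper_width: 0.353
```

Call:
{"fn": "step_arm", "kwargs": {"moves": [[[0, 0, 0, 0, 0, 0.03, 35], [0, 0, 0, 0, 0, 0.06, 35], [0, 0, 0, 0, 0, 0.1, 35], [0, 0, 0, 0, 0, 0.1, 35], [0, 0, 0, 0, 0, 0.1, 35]]]}}

```text
time_s: 19.1
tcp_pos: [0.5404, -0.2599, 0.0552]
ee_rot: [[0.069, 0.285, -0.956], [0.998, -0.022, 0.066], [-0.002, -0.958, -0.286]]
wrist_force: [8.8, -0.5, 1.1]
gripper_width: 0.352
```

```bash
python3 look.py 15 .018 230 170
```

```text
t 19.2 p [ 0.5404 -0.2599  0.0552] F [9.5 0.1 1.8] grip 0.354
rot [ 0.01  -0.    -0.003] shift cm [ 0.08  0.29 -2.03]
```

View pics/c15.png

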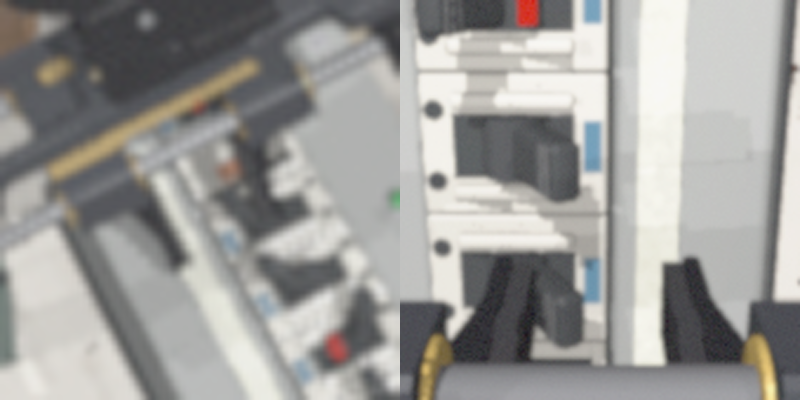

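Call:
{"fn": "step_arm", "kwargs": {"moves": [[[0, 0, 0, 0, 0, 0.05, 35], [0, 0, 0, 0, 0, 0.1, 35], [0, 0, 0, 0, 0, 0.15, 35], [0, 0, 0, 0, 0, 0.2, 35], [0, 0, 0, 0, 0, 0.2, 35]]]}}

```text
time_s: 19.62
tcp_pos: [0.5395, -0.26, 0.0553]
ee_rot: [[0.069, 0.288, -0.955], [0.998, -0.023, 0.065], [-0.003, -0.957, -0.289]]
wrist_force: [10.4, -0.1, 2.1]
gripper_width: 0.353
```

Call:
{"fn": "step_arm", "kwargs": {"moves": [[[0, 0, 0, 0, 0, 0.05, 35], [0, 0, 0, 0, 0, 0.1, 35], [0, 0, 0, 0, 0, 0.15, 35], [0, 0, 0, 0, 0, 0.2, 35], [0, 0, 0, 0, 0, 0.2, 35]]]}}

```text
time_s: 20.03
tcp_pos: [0.5387, -0.2601, 0.0553]
ee_rot: [[0.069, 0.29, -0.955], [0.998, -0.023, 0.065], [-0.004, -0.957, -0.291]]
wrist_force: [11.4, 0.8, 2.2]
gripper_width: 0.352
```

```bash
python3 look.py 16 .018 230 170; python3 - <<'E'
import cv2,numpy as np
a=cv2.imread("pics/w16.png")[180:310,190:320]
cv2.imwrite("pics/c16b.png",cv2.resize(np.uint8((a/255.)**.5*255),None,fx=4.5,fy=4.5,interpolation=cv2.INTER_CUBIC))
E
```

```text
t 20.13 p [ 0.5387 -0.2601  0.0553] F [11.9  0.7  1.8] grip 0.357
rot [ 0.015  0.001 -0.004] shift cm [ 0.1   0.36 -2.18]
```

View pics/c16b.png

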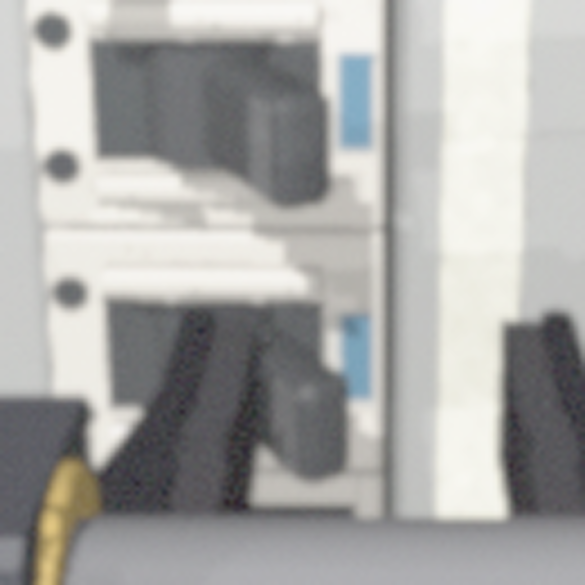

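Call:
{"fn": "step_arm", "kwargs": {"moves": [[[0, 0, 0, 0, 0, 0.05, 35], [0, 0, 0, 0, 0, 0.1, 35], [0, 0, 0, 0, 0, 0.15, 35], [0, 0, 0, 0, 0, 0.2, 35], [0, 0, 0, 0, 0, 0.2, 35]]]}}

```text
time_s: 20.55
tcp_pos: [0.5377, -0.2602, 0.0555]
ee_rot: [[0.068, 0.292, -0.954], [0.998, -0.024, 0.064], [-0.004, -0.956, -0.293]]
wrist_force: [11.5, -0.7, 3.1]
gripper_width: 0.348
```

```bash
python3 look.py 17 .018 230 170; python3 - <<'E'
import cv2,numpy as np
a=cv2.imread("pics/w17.png")[180:310,190:320]
cv2.imwrite("pics/c17b.png",cv2.resize(np.uint8((a/255.)**.5*255),None,fx=4.5,fy=4.5,interpolation=cv2.INTER_CUBIC))
E
```

```text
t 20.65 p [ 0.5377 -0.2602  0.0554] F [10.8  0.   2.9] grip 0.351
rot [ 0.017  0.001 -0.004] shift cm [ 0.12  0.41 -2.27]
```

View pics/c17b.png

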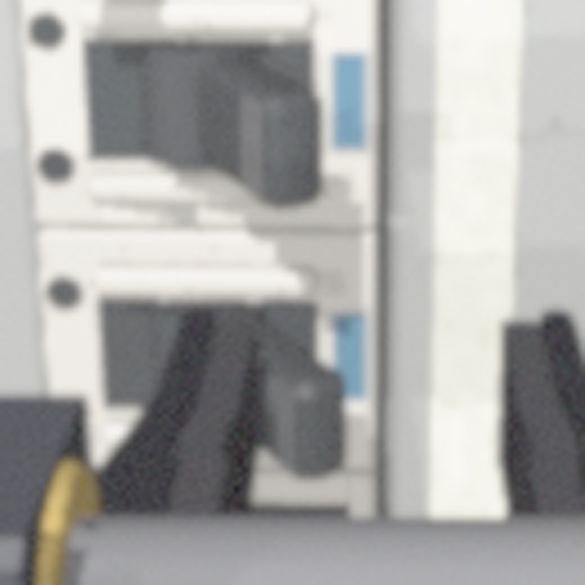

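View pics/c17.png

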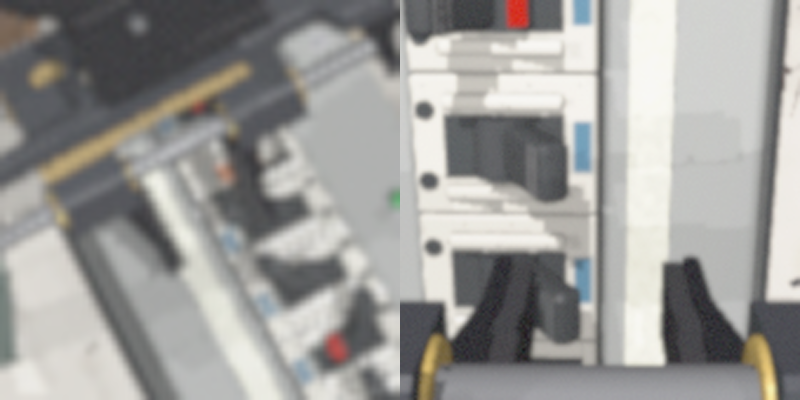

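Call:
{"fn": "step_arm", "kwargs": {"moves": [[[0, 0, 0, 0, 0, -0.4, 35], [0, 0, 0, 0, 0, -0.8, 35], [0, 0, 0, 0, 0, -1.2, 35], [0, 0, 0, 0, 0, -1.6, 35], [0, 0, 0, 0, 0, -1.8, 35]]]}}

```text
time_s: 21.07
tcp_pos: [0.5452, -0.2595, 0.0547]
ee_rot: [[0.071, 0.272, -0.96], [0.997, -0.018, 0.069], [0.001, -0.962, -0.272]]
wrist_force: [-0.0, 0.9, 0.1]
gripper_width: 0.349
```

```bash
python3 look.py 18 .018 230 170
```

```text
t 21.17 p [ 0.5456 -0.2596  0.0547] F [ 0.5  0.8 -0.4] grip 0.353
rot [-0.003 -0.002 -0.   ] shift cm [ 0.02  0.08 -1.54]
```

View pics/c18.png

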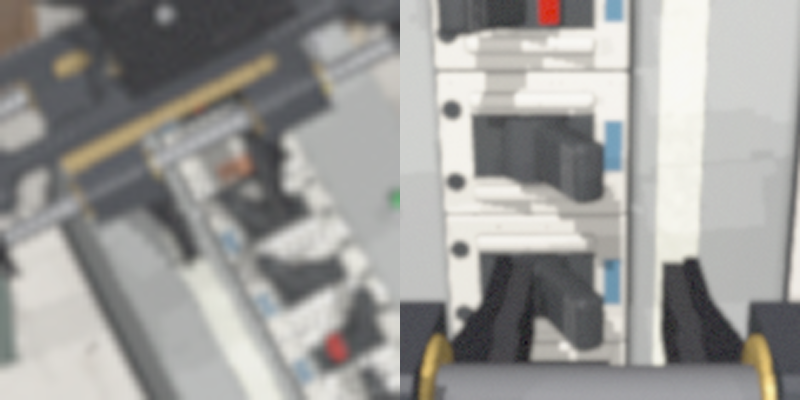

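Call:
{"fn": "step_arm", "kwargs": {"moves": [[[0, 0, 0, 0, 0, -0.4, 35], [0, 0, 0, 0, 0, -0.8, 35], [0, 0, 0, 0, 0, -1.2, 35], [0, 0, 0, 0, 0, -1.6, 35], [0, 0, 0, 0, 0, -1.9, 35]]]}}

```text
time_s: 21.58
tcp_pos: [0.5604, -0.2605, 0.059]
ee_rot: [[0.071, 0.265, -0.962], [0.997, -0.017, 0.069], [0.002, -0.964, -0.265]]
wrist_force: [-7.7, 1.5, 3.3]
gripper_width: 0.349
```

Call:
{"fn": "step_arm", "kwargs": {"moves": [[[0, 0, 0, 0, 0, -0.1, 35], [0, 0, 0, 0, 0, -0.2, 35], [0, 0, 0, 0, 0, -0.3, 35], [0, 0, 0, 0, 0, -0.4, 35], [0, 0, 0, 0, 0, -0.4, 35]]]}}

```text
time_s: 22.0
tcp_pos: [0.5702, -0.2615, 0.0627]
ee_rot: [[0.07, 0.277, -0.958], [0.998, -0.02, 0.067], [-0.0, -0.961, -0.278]]
wrist_force: [-0.5, 0.1, 0.2]
gripper_width: 0.349
```

Call:
{"fn": "step_arm", "kwargs": {"moves": [[[0, 0, 0, 0, 0, -0.1, 35], [0, 0, 0, 0, 0, -0.2, 35], [0, 0, 0, 0, 0, -0.3, 35], [0, 0, 0, 0, 0, -0.3, 35], [0, 0, 0, 0, 0, -0.3, 35]]]}}

```text
time_s: 22.42
tcp_pos: [0.5715, -0.2616, 0.0629]
ee_rot: [[0.071, 0.275, -0.959], [0.998, -0.019, 0.068], [0.0, -0.961, -0.276]]
wrist_force: [-1.8, 0.4, 0.6]
gripper_width: 0.352
```

```bash
python3 look.py 19 .018 230 170
```

```text
t 22.52 p [ 0.5716 -0.2615  0.0629] F [-2.5  0.4  1.4] grip 0.352
rot [-0.001 -0.002 -0.   ] shift cm [0.03 0.15 1.19]
```

View pics/c19.png

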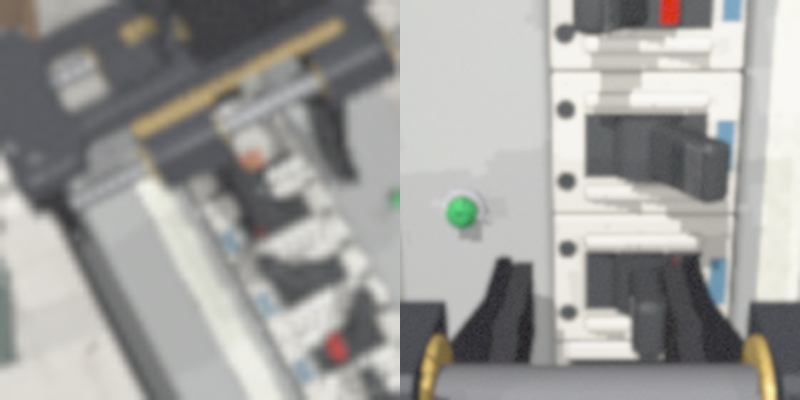

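Call:
{"fn": "step_arm", "kwargs": {"moves": [[[0, 0, 0, 0, 0, -0.03, 35], [0, 0, 0, 0, 0, -0.06, 35], [0, 0, 0, 0, 0, -0.1, 35], [0, 0, 0, 0, 0, -0.1, 35], [0, 0, 0, 0, 0, -0.1, 35]]]}}

```text
time_s: 22.93
tcp_pos: [0.5717, -0.2615, 0.0629]
ee_rot: [[0.071, 0.273, -0.959], [0.997, -0.019, 0.068], [0.0, -0.962, -0.274]]
wrist_force: [-5.5, 0.2, 1.8]
gripper_width: 0.351
```

Call:
{"fn": "step_arm", "kwargs": {"moves": [[[0, 0, 0, 0, 0, -0.03, 35], [0, 0, 0, 0, 0, -0.06, 35], [0, 0, 0, 0, 0, -0.1, 35], [0, 0, 0, 0, 0, -0.1, 35], [0, 0, 0, 0, 0, -0.1, 35]]]}}

```text
time_s: 23.35
tcp_pos: [0.5719, -0.2616, 0.0629]
ee_rot: [[0.071, 0.272, -0.96], [0.997, -0.019, 0.068], [0.001, -0.962, -0.272]]
wrist_force: [-5.8, 0.1, 2.7]
gripper_width: 0.354
```

The lever only went to the middle and resists there, so it isn't re-armed. I'll go back and push more firmly past off.

Call:
{"fn": "step_arm", "kwargs": {"moves": [[[0, 0, 0, 0, 0, 0.5, 35], [0, 0, 0, 0, 0, 1.1, 35], [0, 0, 0, 0, 0.1, 1.7, 35], [0, 0, 0, 0, 0.2, 2.2, 35], [0, 0, 0, 0, 0.2, 2.4, 35]]]}}

```text
time_s: 23.77
tcp_pos: [0.5509, -0.2601, 0.0547]
ee_rot: [[0.071, 0.276, -0.959], [0.997, -0.02, 0.068], [0.0, -0.961, -0.276]]
wrist_force: [0.0, -0.2, 0.9]
gripper_width: 0.35
```

Call:
{"fn": "step_arm", "kwargs": {"moves": [[[0, 0, 0, 0, 0, 0.1, 35], [0, 0, 0, 0, 0, 0.2, 35], [0, 0, 0, 0, 0, 0.3, 35], [0, 0, 0, 0, 0, 0.4, 35], [0, 0, 0, 0, 0, 0.5, 35]]]}}

```text
time_s: 24.18
tcp_pos: [0.5495, -0.2602, 0.0548]
ee_rot: [[0.07, 0.281, -0.957], [0.998, -0.021, 0.067], [-0.001, -0.959, -0.282]]
wrist_force: [7.2, 0.1, -2.9]
gripper_width: 0.349
```

Call:
{"fn": "step_arm", "kwargs": {"moves": [[[0, 0, 0, 0, 0, 0.1, 35], [0, 0, 0, 0, 0, 0.2, 35], [0, 0, 0, 0, 0, 0.3, 35], [0, 0, 0, 0, 0, 0.4, 35], [0, 0, 0, 0, 0, 0.4, 35]]]}}

```text
time_s: 24.6
tcp_pos: [0.5435, -0.2597, 0.0531]
ee_rot: [[0.07, 0.278, -0.958], [0.998, -0.02, 0.067], [-0.001, -0.961, -0.278]]
wrist_force: [2.3, -0.6, 1.2]
gripper_width: 0.349
```

```bash
python3 look.py 20 .018 230 170
```

```text
t 24.7 p [ 0.5435 -0.2597  0.0531] F [2.7 0.5 1.6] grip 0.35
rot [ 0.002 -0.002 -0.001] shift cm [ 0.04 -0.01 -1.79]
```

View pics/c20.png

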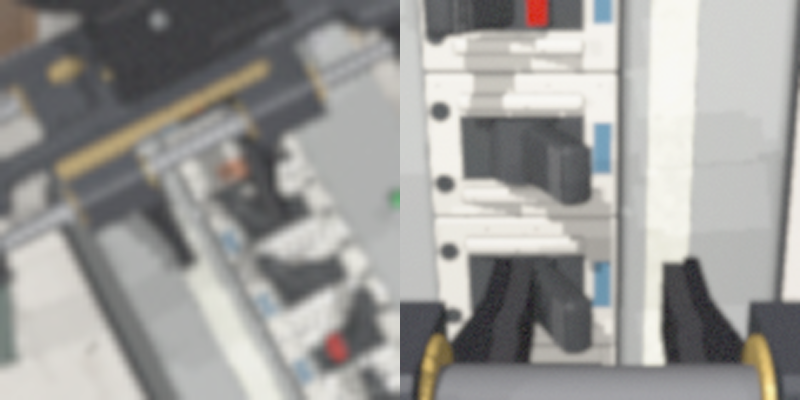

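Call:
{"fn": "step_arm", "kwargs": {"moves": [[[0, 0, 0, 0, 0, 0.1, 35], [0, 0, 0, 0, 0, 0.2, 35], [0, 0, 0, 0, 0, 0.3, 35], [0, 0, 0, 0, 0, 0.4, 35], [0, 0, 0, 0, 0, 0.4, 35]]]}}

```text
time_s: 25.12
tcp_pos: [0.5426, -0.26, 0.0534]
ee_rot: [[0.07, 0.283, -0.956], [0.998, -0.022, 0.066], [-0.002, -0.959, -0.284]]
wrist_force: [7.6, -0.3, 1.9]
gripper_width: 0.354
```

Call:
{"fn": "step_arm", "kwargs": {"moves": [[[0, 0, 0, 0, 0, 0.05, 35], [0, 0, 0, 0, 0, 0.1, 35], [0, 0, 0, 0, 0, 0.15, 35], [0, 0, 0, 0, 0, 0.2, 35], [0, 0, 0, 0, 0, 0.2, 35]]]}}

```text
time_s: 25.53
tcp_pos: [0.5421, -0.2601, 0.0536]
ee_rot: [[0.069, 0.286, -0.956], [0.998, -0.022, 0.066], [-0.003, -0.958, -0.287]]
wrist_force: [7.4, -0.3, 1.1]
gripper_width: 0.351
```

Call:
{"fn": "step_arm", "kwargs": {"moves": [[[0, 0, 0, 0, 0, 0.05, 35], [0, 0, 0, 0, 0, 0.1, 35], [0, 0, 0, 0, 0, 0.15, 35], [0, 0, 0, 0, 0, 0.2, 35], [0, 0, 0, 0, 0, 0.2, 35]]]}}

```text
time_s: 25.95
tcp_pos: [0.5415, -0.2602, 0.0537]
ee_rot: [[0.069, 0.289, -0.955], [0.998, -0.023, 0.065], [-0.003, -0.957, -0.29]]
wrist_force: [10.6, 0.0, 1.6]
gripper_width: 0.353
```

Call:
{"fn": "step_arm", "kwargs": {"moves": [[[0, 0, 0, 0, 0, 0.1, 35], [0, 0, 0, 0, 0, 0.2, 35], [0, 0, 0, 0, 0, 0.3, 35], [0, 0, 0, 0, 0, 0.3, 35], [0, 0, 0, 0, 0, 0.3, 35]]]}}

```text
time_s: 26.37
tcp_pos: [0.5401, -0.2604, 0.0539]
ee_rot: [[0.069, 0.292, -0.954], [0.998, -0.024, 0.064], [-0.004, -0.956, -0.293]]
wrist_force: [11.8, -0.3, 2.6]
gripper_width: 0.349
```

Call:
{"fn": "step_arm", "kwargs": {"moves": [[[0, 0, 0, 0, 0, 0.1, 35], [0, 0, 0, 0, 0, 0.2, 35], [0, 0, 0, 0, 0, 0.3, 35], [0, 0, 0, 0, 0, 0.3, 35], [0, 0, 0, 0, 0, 0.3, 35]]]}}

```text
time_s: 26.78
tcp_pos: [0.5391, -0.2605, 0.0542]
ee_rot: [[0.068, 0.296, -0.953], [0.998, -0.025, 0.064], [-0.005, -0.955, -0.297]]
wrist_force: [13.0, -0.0, 2.6]
gripper_width: 0.354
```

```bash
python3 look.py 21 .018 230 170; python3 - <<'E'
import cv2,numpy as np
a=cv2.imread("pics/w21.png")[180:310,190:320]
cv2.imwrite("pics/c21b.png",cv2.resize(np.uint8((a/255.)**.5*255),None,fx=4.5,fy=4.5,interpolation=cv2.INTER_CUBIC))
E
```

```text
t 26.88 p [ 0.5391 -0.2605  0.0542] F [12.6 -0.1  2.6] grip 0.35
rot [ 0.021  0.002 -0.005] shift cm [ 0.15  0.26 -2.17]
```

View pics/c21b.png

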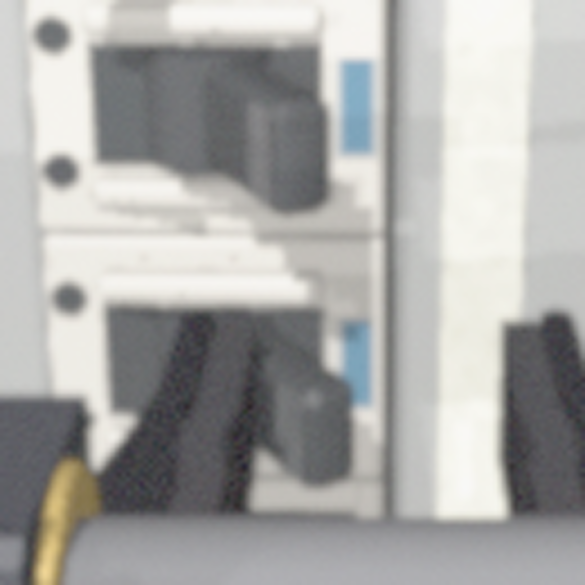

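Call:
{"fn": "step_arm", "kwargs": {"moves": [[[0, 0, 0, 0, 0, 0.1, 35], [0, 0, 0, 0, 0, 0.2, 35], [0, 0, 0, 0, 0, 0.3, 35], [0, 0, 0, 0, 0, 0.3, 35], [0, 0, 0, 0, 0, 0.3, 35]]]}}

```text
time_s: 27.3
tcp_pos: [0.5385, -0.2607, 0.0545]
ee_rot: [[0.068, 0.3, -0.952], [0.998, -0.026, 0.063], [-0.006, -0.954, -0.301]]
wrist_force: [14.9, -0.4, 4.6]
gripper_width: 0.348
```

Call:
{"fn": "step_arm", "kwargs": {"moves": [[[0, 0, 0, 0, 0, -0.6, 35], [0, 0, 0, 0, 0, -1.2, 35], [0, 0, 0, 0, 0, -1.8, 35], [0, 0, 0, 0, 0, -2.4, 35], [0, 0, 0, 0, 0, -3.0, 35]]]}}

```text
time_s: 27.72
tcp_pos: [0.5537, -0.2602, 0.055]
ee_rot: [[0.071, 0.272, -0.96], [0.997, -0.019, 0.069], [0.001, -0.962, -0.273]]
wrist_force: [-0.2, -0.1, -0.2]
gripper_width: 0.352
```

```bash
python3 look.py 22 .018 230 170
```

```text
t 27.82 p [ 0.5552 -0.2604  0.0555] F [-0.  -0.8 -0.1] grip 0.351
rot [-0.001 -0.002 -0.001] shift cm [ 0.03 -0.1  -0.59]
```

View pics/c22.png

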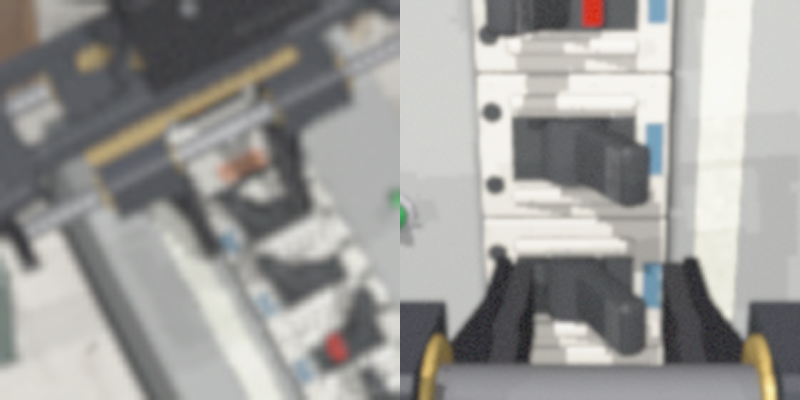

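Call:
{"fn": "step_arm", "kwargs": {"moves": [[[0, 0, 0, 0, 0, -0.3, 35], [0, 0, 0, 0, 0, -0.6, 35], [0, 0, 0, 0, 0, -0.9, 35], [0, 0, 0, 0, 0, -1.1, 35], [0, 0, 0, 0, 0, -1.1, 35]]]}}

```text
time_s: 28.23
tcp_pos: [0.5599, -0.2606, 0.0569]
ee_rot: [[0.072, 0.263, -0.962], [0.997, -0.017, 0.07], [0.002, -0.965, -0.264]]
wrist_force: [-10.5, -0.6, 5.0]
gripper_width: 0.352
```

Call:
{"fn": "step_arm", "kwargs": {"moves": [[[0, 0, 0, 0, 0, -0.1, 35], [0, 0, 0, 0, 0, -0.2, 35], [0, 0, 0, 0, 0, -0.3, 35], [0, 0, 0, 0, 0, -0.3, 35], [0, 0, 0, 0, 0, -0.3, 35]]]}}

```text
time_s: 28.65
tcp_pos: [0.5693, -0.2616, 0.0603]
ee_rot: [[0.07, 0.277, -0.958], [0.998, -0.02, 0.067], [-0.0, -0.961, -0.278]]
wrist_force: [-0.1, 0.4, 1.0]
gripper_width: 0.35
```

Call:
{"fn": "step_arm", "kwargs": {"moves": [[[0, 0, 0, 0, 0, -0.1, 35], [0, 0, 0, 0, 0, -0.2, 35], [0, 0, 0, 0, 0, -0.3, 35], [0, 0, 0, 0, 0, -0.3, 35], [0, 0, 0, 0, 0, -0.3, 35]]]}}

```text
time_s: 29.07
tcp_pos: [0.572, -0.2616, 0.061]
ee_rot: [[0.07, 0.276, -0.958], [0.998, -0.02, 0.067], [-0.0, -0.961, -0.277]]
wrist_force: [0.6, 0.4, -0.5]
gripper_width: 0.349
```

```bash
python3 look.py 23 .018 230 170
```

```text
t 29.17 p [ 0.5719 -0.2616  0.061 ] F [ 0.4 -0.9 -0.2] grip 0.349
rot [ 0.001 -0.002 -0.001] shift cm [ 0.03 -0.05  1.17]
```

View pics/c23.png

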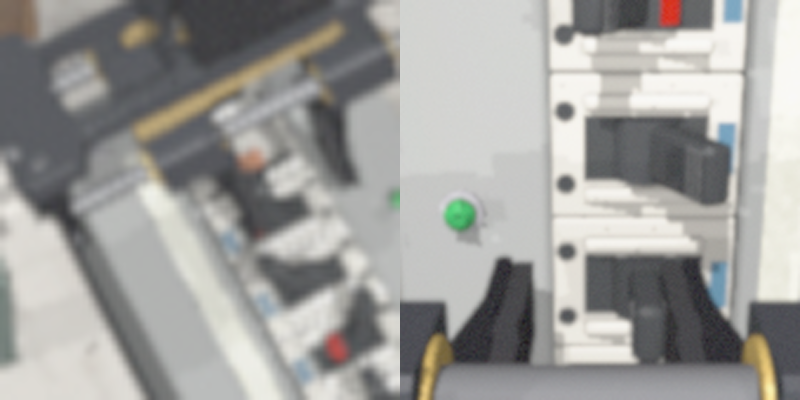

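Call:
{"fn": "step_arm", "kwargs": {"moves": [[[0, 0, 0, 0, 0, -0.1, 35], [0, 0, 0, 0, 0, -0.2, 35], [0, 0, 0, 0, 0, -0.3, 35], [0, 0, 0, 0, 0, -0.3, 35], [0, 0, 0, 0, 0, -0.3, 35]]]}}

```text
time_s: 29.58
tcp_pos: [0.5723, -0.2616, 0.0609]
ee_rot: [[0.071, 0.271, -0.96], [0.997, -0.019, 0.068], [0.001, -0.962, -0.272]]
wrist_force: [-4.9, 0.2, 1.6]
gripper_width: 0.352
```

Call:
{"fn": "step_arm", "kwargs": {"moves": [[[0, 0, 0, 0, 0, -0.05, 35], [0, 0, 0, 0, 0, -0.1, 35], [0, 0, 0, 0, 0, -0.1, 35], [0, 0, 0, 0, 0, -0.1, 35], [0, 0, 0, 0, 0, -0.1, 35]]]}}

```text
time_s: 30.0
tcp_pos: [0.5723, -0.2616, 0.0608]
ee_rot: [[0.071, 0.27, -0.96], [0.997, -0.018, 0.069], [0.001, -0.963, -0.27]]
wrist_force: [-7.1, -0.6, 3.2]
gripper_width: 0.347
```

Call:
{"fn": "step_arm", "kwargs": {"moves": [[[0, 0, 0, 0, 0, -0.05, 35], [0, 0, 0, 0, 0, -0.1, 35], [0, 0, 0, 0, 0, -0.1, 35], [0, 0, 0, 0, 0, -0.1, 35], [0, 0, 0, 0, 0, -0.1, 35]]]}}

```text
time_s: 30.42
tcp_pos: [0.5724, -0.2616, 0.0608]
ee_rot: [[0.071, 0.268, -0.961], [0.997, -0.018, 0.069], [0.001, -0.963, -0.268]]
wrist_force: [-8.7, -0.9, 3.7]
gripper_width: 0.35
```

It's blocked, so still not re-armed. The contact point is too low on the lever and wastes leverage, so I'll raise 5 mm and push past off again.

Call:
{"fn": "step_arm", "kwargs": {"moves": [[[0, 0, 0, 0, -0.1, 0.5, 35], [0, 0, 0, 0, -0.3, 1.1, 35], [0, 0, 0, 0, -0.5, 1.7, 35], [0, 0, 0, 0, -0.5, 2.2, 35], [0, 0, 0, 0, -0.5, 2.6, 35]]]}}

```text
time_s: 30.83
tcp_pos: [0.55, -0.2601, 0.0602]
ee_rot: [[0.07, 0.277, -0.958], [0.998, -0.02, 0.068], [-0.0, -0.961, -0.278]]
wrist_force: [0.1, 0.3, 1.1]
gripper_width: 0.348
```

Call:
{"fn": "step_arm", "kwargs": {"moves": [[[0, 0, 0, 0, 0, 0.2, 35], [0, 0, 0, 0, 0, 0.4, 35], [0, 0, 0, 0, 0, 0.6, 35], [0, 0, 0, 0, 0, 0.8, 35], [0, 0, 0, 0, 0, 1.0, 35]]]}}

```text
time_s: 31.25
tcp_pos: [0.5414, -0.2594, 0.0577]
ee_rot: [[0.07, 0.277, -0.958], [0.998, -0.02, 0.067], [-0.001, -0.961, -0.278]]
wrist_force: [0.7, -0.5, -0.9]
gripper_width: 0.352
```

Call:
{"fn": "step_arm", "kwargs": {"moves": [[[0, 0, 0, 0, 0, 0.1, 35], [0, 0, 0, 0, 0, 0.2, 35], [0, 0, 0, 0, 0, 0.3, 35], [0, 0, 0, 0, 0, 0.3, 35], [0, 0, 0, 0, 0, 0.3, 35]]]}}

```text
time_s: 31.67
tcp_pos: [0.5391, -0.2595, 0.0571]
ee_rot: [[0.07, 0.279, -0.958], [0.998, -0.02, 0.067], [-0.001, -0.96, -0.279]]
wrist_force: [4.4, 0.6, -0.3]
gripper_width: 0.349
```

Call:
{"fn": "step_arm", "kwargs": {"moves": [[[0, 0, 0, 0, 0, 0.1, 35], [0, 0, 0, 0, 0, 0.2, 35], [0, 0, 0, 0, 0, 0.3, 35], [0, 0, 0, 0, 0, 0.3, 35], [0, 0, 0, 0, 0, 0.3, 35]]]}}

```text
time_s: 32.08
tcp_pos: [0.538, -0.2597, 0.0573]
ee_rot: [[0.07, 0.282, -0.957], [0.998, -0.021, 0.066], [-0.002, -0.959, -0.283]]
wrist_force: [6.8, 0.2, 1.3]
gripper_width: 0.35
```

Call:
{"fn": "step_arm", "kwargs": {"moves": [[[0, 0, 0, 0, 0, 0.1, 35], [0, 0, 0, 0, 0, 0.2, 35], [0, 0, 0, 0, 0, 0.3, 35], [0, 0, 0, 0, 0, 0.4, 35], [0, 0, 0, 0, 0, 0.4, 35]]]}}

```text
time_s: 32.5
tcp_pos: [0.536, -0.2599, 0.0573]
ee_rot: [[0.069, 0.286, -0.956], [0.998, -0.023, 0.065], [-0.003, -0.958, -0.287]]
wrist_force: [9.0, 0.0, 1.5]
gripper_width: 0.354
```

Call:
{"fn": "step_arm", "kwargs": {"moves": [[[0, 0, 0, 0, 0, 0.1, 35], [0, 0, 0, 0, 0, 0.2, 35], [0, 0, 0, 0, 0, 0.3, 35], [0, 0, 0, 0, 0, 0.4, 35], [0, 0, 0, 0, 0, 0.4, 35]]]}}

```text
time_s: 32.92
tcp_pos: [0.5348, -0.2601, 0.0577]
ee_rot: [[0.069, 0.292, -0.954], [0.998, -0.024, 0.064], [-0.004, -0.956, -0.293]]
wrist_force: [11.7, 0.1, 2.3]
gripper_width: 0.355
```

Call:
{"fn": "step_arm", "kwargs": {"moves": [[[0, 0, 0, 0, 0, 0.1, 35], [0, 0, 0, 0, 0, 0.2, 35], [0, 0, 0, 0, 0, 0.3, 35], [0, 0, 0, 0, 0, 0.3, 35], [0, 0, 0, 0, 0, 0.3, 35]]]}}

```text
time_s: 33.33
tcp_pos: [0.5342, -0.2603, 0.058]
ee_rot: [[0.068, 0.296, -0.953], [0.998, -0.025, 0.063], [-0.005, -0.955, -0.297]]
wrist_force: [13.6, 0.2, 3.0]
gripper_width: 0.349
```

```bash
python3 look.py 24 .018 230 170; python3 - <<'E'
import cv2,numpy as np
a=cv2.imread("pics/w24.png")[180:310,170:300]
cv2.imwrite("pics/c24b.png",cv2.resize(np.uint8((a/255.)**.5*255),None,fx=4.5,fy=4.5,interpolation=cv2.INTER_CUBIC))
E
```

```text
t 33.43 p [ 0.5342 -0.2602  0.058 ] F [13.8 -1.   3.4] grip 0.348
rot [ 0.021  0.002 -0.005] shift cm [ 0.15  0.77 -2.53]
```

View pics/c24b.png

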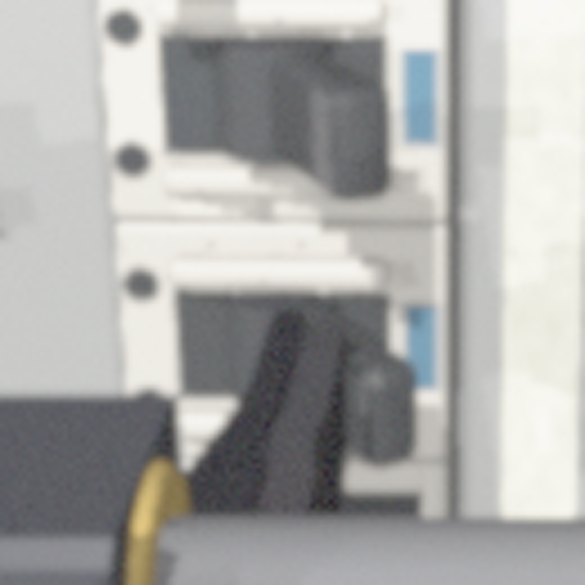

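Call:
{"fn": "step_arm", "kwargs": {"moves": [[[0, 0, 0, 0, 0, -0.7, 35], [0, 0, 0, 0, 0, -1.4, 35], [0, 0, 0, 0, 0, -2.1, 35], [0, 0, 0, 0, 0, -2.8, 35], [0, 0, 0, 0, 0, -3.4, 35]]]}}

```text
time_s: 33.85
tcp_pos: [0.5556, -0.2604, 0.0607]
ee_rot: [[0.071, 0.272, -0.96], [0.997, -0.019, 0.068], [0.001, -0.962, -0.273]]
wrist_force: [0.7, -1.0, -0.3]
gripper_width: 0.348
```

Call:
{"fn": "step_arm", "kwargs": {"moves": [[[0, 0, 0, 0, 0, -0.15, 35], [0, 0, 0, 0, 0, -0.3, 35], [0, 0, 0, 0, 0, -0.45, 35], [0, 0, 0, 0, 0, -0.6, 35], [0, 0, 0, 0, 0, -0.7, 35]]]}}

```text
time_s: 34.27
tcp_pos: [0.5585, -0.2606, 0.0616]
ee_rot: [[0.071, 0.266, -0.961], [0.997, -0.017, 0.069], [0.002, -0.964, -0.266]]
wrist_force: [-9.0, -0.1, 4.1]
gripper_width: 0.352
```

Call:
{"fn": "step_arm", "kwargs": {"moves": [[[0, 0, 0, 0, 0, -0.1, 35], [0, 0, 0, 0, 0, -0.2, 35], [0, 0, 0, 0, 0, -0.3, 35], [0, 0, 0, 0, 0, -0.4, 35], [0, 0, 0, 0, 0, -0.4, 35]]]}}

```text
time_s: 34.68
tcp_pos: [0.5671, -0.2615, 0.0647]
ee_rot: [[0.071, 0.276, -0.959], [0.997, -0.02, 0.068], [-0.0, -0.961, -0.277]]
wrist_force: [0.1, 0.5, -0.5]
gripper_width: 0.35
```

```bash
python3 look.py 25 .018 230 170
```

```text
t 34.78 p [ 0.5682 -0.2615  0.0652] F [-1.2 -0.2  0.4] grip 0.35
rot [ 0.002 -0.002 -0.001] shift cm [0.04 0.47 0.92]
```

View pics/c25.png

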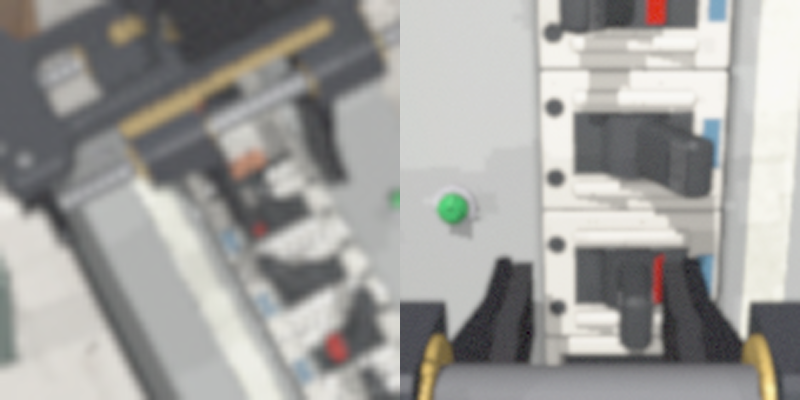

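Call:
{"fn": "step_arm", "kwargs": {"moves": [[[0, 0, 0, 0, 0, -0.1, 35], [0, 0, 0, 0, 0, -0.2, 35], [0, 0, 0, 0, 0, -0.3, 35], [0, 0, 0, 0, 0, -0.4, 35], [0, 0, 0, 0, 0, -0.4, 35]]]}}

```text
time_s: 35.2
tcp_pos: [0.5708, -0.2615, 0.0657]
ee_rot: [[0.07, 0.275, -0.959], [0.998, -0.019, 0.068], [0.0, -0.961, -0.275]]
wrist_force: [-1.9, 0.2, 0.8]
gripper_width: 0.349
```

Call:
{"fn": "step_arm", "kwargs": {"moves": [[[0, 0, 0, 0, 0, -0.05, 35], [0, 0, 0, 0, 0, -0.1, 35], [0, 0, 0, 0, 0, -0.1, 35], [0, 0, 0, 0, 0, -0.1, 35], [0, 0, 0, 0, 0, -0.1, 35]]]}}

```text
time_s: 35.62
tcp_pos: [0.571, -0.2615, 0.0658]
ee_rot: [[0.071, 0.274, -0.959], [0.997, -0.019, 0.068], [0.0, -0.962, -0.274]]
wrist_force: [-4.7, 0.6, 2.6]
gripper_width: 0.352
```

Call:
{"fn": "step_arm", "kwargs": {"moves": [[[0, 0, 0, 0, 0, -0.05, 35], [0, 0, 0, 0, 0, -0.1, 35], [0, 0, 0, 0, 0, -0.15, 35], [0, 0, 0, 0, 0, -0.15, 35], [0, 0, 0, 0, 0, -0.15, 35]]]}}

```text
time_s: 36.03
tcp_pos: [0.5714, -0.2615, 0.0658]
ee_rot: [[0.071, 0.271, -0.96], [0.997, -0.019, 0.068], [0.001, -0.962, -0.272]]
wrist_force: [-7.5, 1.5, 3.4]
gripper_width: 0.353
```

```bash
python3 look.py 26 .018 230 170;  python3 - <<'E'
import cv2,numpy as np
a=cv2.imread("pics/w26.png")[180:310,240:370]
b=cv2.imread("pics/s26.png")[185:225,245:285]
cv2.imwrite("pics/c26b.png",np.hstack([cv2.resize(np.uint8((x/255.)**.5*255),(400,400),interpolation=cv2.INTER_CUBIC) for x in(b,a)]))
E
```

```text
t 36.13 p [ 0.5714 -0.2615  0.0659] F [-7.7  1.9  3.5] grip 0.35
rot [-0.004 -0.002  0.   ] shift cm [0.02 0.45 1.25]
```

View pics/c26b.png

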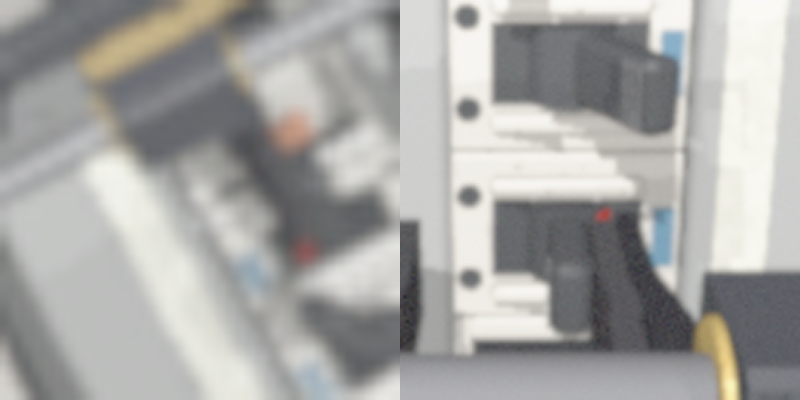

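```bash
python3 - <<'E'
from h import *
def lev(y,th,dx=0):
    # tip -x corner (front), at -y edge and +y edge
    L=.030;t=.00375
    c=np.array([L*np.sin(th)-t*np.cos(th), .002+L*np.cos(th)+t*np.sin(th)*-1*-1])
    c=np.array([L*np.sin(th)-t*np.cos(th), .002+L*np.cos(th)+t*np.sin(th)])
    return [face(c[0],y-.007,c[1]),face(c[0],y+.007,c[1])]
blue=lambda y:face(-.0165,y,.005)
for n,x0 in(("w14",0),("w17",190),("w21",190),("w24",170)):
    v=np.load(f"pics/{n}.npy");C=(v[0],v[1],v[2],v[3:].reshape(4,4))
    k=4.5
    o=np.array([x0,180])
    print(n,"slot4 th-.5",((proj(C,box2w(BP,lev(-.018,-.5)))-o+.5)*k).round(0).tolist())
    for th in(-.5,-.55,-.6,-.62): print("  slot3",th,((proj(C,box2w(BP,lev(.018,th)))-o+.5)*k).round(0).tolist())
E
```

```text
w14 slot4 th-.5 [[1236.0, 79.0], [1237.0, 199.0]]
  slot3 -0.5 [[1237.0, 375.0], [1237.0, 480.0]]
  slot3 -0.55 [[1247.0, 371.0], [1247.0, 476.0]]
  slot3 -0.6 [[1257.0, 368.0], [1257.0, 472.0]]
  slot3 -0.62 [[1261.0, 366.0], [1260.0, 470.0]]
w17 slot4 th-.5 [[337.0, 81.0], [338.0, 199.0]]
  slot3 -0.5 [[339.0, 372.0], [340.0, 476.0]]
  slot3 -0.55 [[350.0, 369.0], [350.0, 472.0]]
  slot3 -0.6 [[359.0, 365.0], [360.0, 468.0]]
  slot3 -0.62 [[363.0, 364.0], [364.0, 467.0]]
w21 slot4 th-.5 [[345.0, 86.0], [346.0, 205.0]]
  slot3 -0.5 [[347.0, 380.0], [347.0, 484.0]]
  slot3 -0.55 [[357.0, 377.0], [357.0, 481.0]]
  slot3 -0.6 [[367.0, 373.0], [367.0, 477.0]]
  slot3 -0.62 [[371.0, 372.0], [371.0, 475.0]]
w24 slot4 th-.5 [[404.0, 76.0], [406.0, 191.0]]
  slot3 -0.5 [[408.0, 362.0], [409.0, 464.0]]
  slot3 -0.55 [[418.0, 358.0], [419.0, 460.0]]
  slot3 -0.6 [[428.0, 355.0], [429.0, 456.0]]
  slot3 -0.62 [[432.0, 354.0], [432.0, 455.0]]
```

The image measurement (about -0.6 rad against slot 4's -0.5) says it did pass -0.57, so it may simply need a bit more force to snap on. I'll press slightly more.

Call:
{"fn": "step_arm", "kwargs": {"moves": [[[0, 0, 0, 0, 0, -0.05, 35], [0, 0, 0, 0, 0, -0.1, 35], [0, 0, 0, 0, 0, -0.15, 35], [0, 0, 0, 0, 0, -0.15, 35], [0, 0, 0, 0, 0, -0.15, 35]]]}}

```text
time_s: 36.55
tcp_pos: [0.577, -0.2622, 0.068]
ee_rot: [[0.07, 0.28, -0.957], [0.998, -0.021, 0.067], [-0.001, -0.96, -0.281]]
wrist_force: [-0.1, 1.4, -0.5]
gripper_width: 0.35
```

It snapped over. Checking.

```bash
python3 look.py 27 .018 230 170
```

```text
t 36.65 p [ 0.5766 -0.2621  0.0677] F [ 0.7 -0.1 -0.4] grip 0.348
rot [ 0.003 -0.001 -0.001] shift cm [0.04 0.47 1.81]
```

View pics/c27.png

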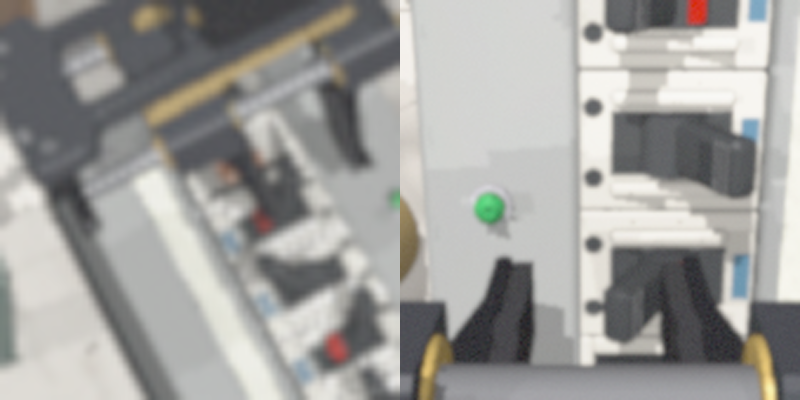

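Slot 3 is on. Now up and over to slot 6.

Call:
{"fn": "step_arm", "kwargs": {"moves": [[[0, 0, 0, 0, -2, 0.2, 35], [0, 0, 0, 0, -4.5, 0.6, 35], [0, 0, 0, -2.5, -5.5, 1.2, 35], [0, 0, 0, -5.5, -5.5, 1.8, 35], [0, 0, 0, -8.5, -5.5, 1.8, 35]]]}}

```text
time_s: 37.07
tcp_pos: [0.5371, -0.3448, 0.1167]
ee_rot: [[0.069, 0.279, -0.958], [0.998, -0.02, 0.066], [-0.001, -0.96, -0.28]]
wrist_force: [0.8, 0.2, -0.8]
gripper_width: 0.348
```

Call:
{"fn": "step_arm", "kwargs": {"moves": [[[0, 0, 0, -1.2, 0, 0, 35], [0, 0, 0, -2.3, 0, 0, 35], [0, 0, 0, -2.3, 0, 0, 35], [0, 0, 0, -2.3, 0, 0, 35], [0, 0, 0, -2.3, 0, 0, 35]]]}}

```text
time_s: 37.48
tcp_pos: [0.5352, -0.3665, 0.1148]
ee_rot: [[0.07, 0.276, -0.959], [0.998, -0.019, 0.067], [0.0, -0.961, -0.277]]
wrist_force: [-0.4, 0.1, 1.0]
gripper_width: 0.349
```

```bash
python3 look.py 28 -.09 250 190; python3 -c "
from h import *
delta(toolR(S),W(0,-.09,.001))"
```

```text
t 37.58 p [ 0.5353 -0.3662  0.115 ] F [ 0.3  0.1 -0.3] grip 0.351
rot [ 0.    -0.001 -0.   ] shift cm [-0.08  5.96 -0.16]
t 37.58 p [ 0.5353 -0.3662  0.115 ] F [ 0.3  0.1 -0.3] grip 0.351
rot [ 0.    -0.001 -0.   ] shift cm [-0.08  5.46 -0.16]
```

View pics/w28.png

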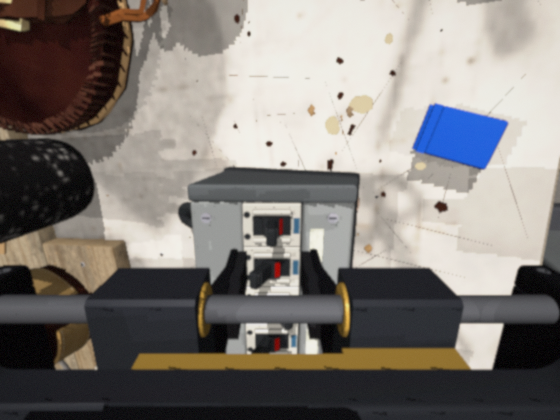

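Call:
{"fn": "step_arm", "kwargs": {"moves": [[[0, 0, 0, -0.08, 1.2, -0.1, 35], [0, 0, 0, -0.08, 2.4, -0.15, 35], [0, 0, 0, -0.08, 3.6, -0.15, 35], [0, 0, 0, -0.08, 4.6, -0.15, 35], [0, 0, 0, -0.08, 5.3, -0.15, 35]]]}}

```text
time_s: 38.0
tcp_pos: [0.5506, -0.3686, 0.0618]
ee_rot: [[0.07, 0.273, -0.959], [0.998, -0.018, 0.068], [0.001, -0.962, -0.274]]
wrist_force: [0.3, -0.9, -0.7]
gripper_width: 0.348
```

Call:
{"fn": "step_arm", "kwargs": {"moves": [[[0, 0, 0, 0, 0, 0.2, 35], [0, 0, 0, 0, 0, 0.5, 35], [0, 0, 0, 0, 0, 0.8, 35], [0, 0, 0, 0, 0, 1.0, 35], [0, 0, 0, 0, 0, 1.1, 35]]]}}

```text
time_s: 38.42
tcp_pos: [0.5402, -0.3687, 0.0621]
ee_rot: [[0.071, 0.277, -0.958], [0.997, -0.02, 0.068], [-0.0, -0.961, -0.278]]
wrist_force: [-0.9, 0.1, 0.1]
gripper_width: 0.347
```

```bash
python3 look.py 29 -.09 265 205
```

```text
t 38.52 p [ 0.5404 -0.3687  0.0621] F [ 0.2  0.9 -0.2] grip 0.349
rot [ 0.001 -0.002 -0.001] shift cm [ 0.13  0.73 -1.12]
```

View pics/c29.png

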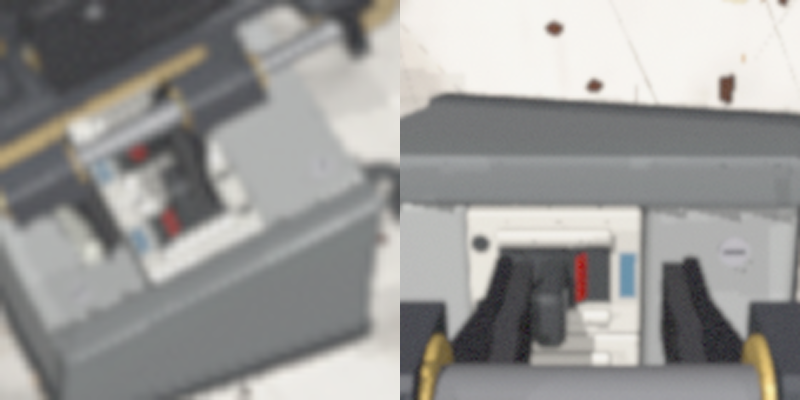

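Call:
{"fn": "step_arm", "kwargs": {"moves": [[[0, 0, 0, 0.1, 0.1, 0.1, 35], [0, 0, 0, 0.1, 0.2, 0.2, 35], [0, 0, 0, 0.1, 0.2, 0.4, 35], [0, 0, 0, 0.1, 0.2, 0.6, 35], [0, 0, 0, 0.1, 0.2, 0.8, 35]]]}}

```text
time_s: 38.93
tcp_pos: [0.5345, -0.3673, 0.0583]
ee_rot: [[0.07, 0.278, -0.958], [0.998, -0.021, 0.067], [-0.001, -0.96, -0.279]]
wrist_force: [0.5, -0.0, 0.0]
gripper_width: 0.35
```

Call:
{"fn": "step_arm", "kwargs": {"moves": [[[0, 0, 0, 0, 0, 0.1, 35], [0, 0, 0, 0, 0, 0.2, 35], [0, 0, 0, 0, 0, 0.3, 35], [0, 0, 0, 0, 0, 0.4, 35], [0, 0, 0, 0, 0, 0.4, 35]]]}}

```text
time_s: 39.35
tcp_pos: [0.5314, -0.3671, 0.057]
ee_rot: [[0.07, 0.279, -0.958], [0.998, -0.021, 0.067], [-0.002, -0.96, -0.28]]
wrist_force: [4.7, 0.5, 0.9]
gripper_width: 0.348
```

Call:
{"fn": "step_arm", "kwargs": {"moves": [[[0, 0, 0, 0, 0, 0.1, 35], [0, 0, 0, 0, 0, 0.2, 35], [0, 0, 0, 0, 0, 0.3, 35], [0, 0, 0, 0, 0, 0.3, 35], [0, 0, 0, 0, 0, 0.3, 35]]]}}

```text
time_s: 39.77
tcp_pos: [0.5304, -0.3676, 0.0573]
ee_rot: [[0.07, 0.283, -0.957], [0.998, -0.023, 0.066], [-0.003, -0.959, -0.284]]
wrist_force: [6.7, 0.3, 1.2]
gripper_width: 0.352
```

Call:
{"fn": "step_arm", "kwargs": {"moves": [[[0, 0, 0, 0, 0, 0.1, 35], [0, 0, 0, 0, 0, 0.2, 35], [0, 0, 0, 0, 0, 0.3, 35], [0, 0, 0, 0, 0, 0.3, 35], [0, 0, 0, 0, 0, 0.3, 35]]]}}

```text
time_s: 40.18
tcp_pos: [0.5289, -0.368, 0.0574]
ee_rot: [[0.07, 0.286, -0.956], [0.998, -0.025, 0.065], [-0.005, -0.958, -0.287]]
wrist_force: [9.4, 0.8, 2.2]
gripper_width: 0.348
```

Call:
{"fn": "step_arm", "kwargs": {"moves": [[[0, 0, 0, 0, 0, 0.1, 35], [0, 0, 0, 0, 0, 0.2, 35], [0, 0, 0, 0, 0, 0.3, 35], [0, 0, 0, 0, 0, 0.3, 35], [0, 0, 0, 0, 0, 0.3, 35]]]}}

```text
time_s: 40.6
tcp_pos: [0.5275, -0.3683, 0.0574]
ee_rot: [[0.07, 0.289, -0.955], [0.998, -0.026, 0.065], [-0.006, -0.957, -0.29]]
wrist_force: [10.8, 0.8, 2.3]
gripper_width: 0.351
```

Call:
{"fn": "step_arm", "kwargs": {"moves": [[[0, 0, 0, 0, 0, 0.1, 35], [0, 0, 0, 0, 0, 0.2, 35], [0, 0, 0, 0, 0, 0.3, 35], [0, 0, 0, 0, 0, 0.4, 35], [0, 0, 0, 0, 0, 0.4, 35]]]}}

```text
time_s: 41.02
tcp_pos: [0.5264, -0.3689, 0.0581]
ee_rot: [[0.069, 0.294, -0.953], [0.998, -0.029, 0.064], [-0.009, -0.955, -0.295]]
wrist_force: [14.6, 1.4, 3.9]
gripper_width: 0.348
```

```bash
python3 look.py 30 -.09 265 205;  python3 - <<'E'
import cv2,numpy as np
from h import *
a=cv2.imread("pics/w30.png")[200:310,200:330]
cv2.imwrite("pics/c30b.png",cv2.resize(np.uint8((a/255.)**.5*255),None,fx=4.5,fy=4.5,interpolation=cv2.INTER_CUBIC))
def lev(y,th):
    L=.030;t=.00375
    c=np.array([L*np.sin(th)-t*np.cos(th), .002+L*np.cos(th)+t*np.sin(th)])
    return [face(c[0],y-.007,c[1]),face(c[0],y+.007,c[1])]
v=np.load("pics/w30.npy");C=(v[0],v[1],v[2],v[3:].reshape(4,4))
f=lambda P:((proj(C,box2w(BP,P))-np.array([200,200])+.5)*4.5).round(0).tolist()
for th in(-.5,-.57,-.62): print(th,f(lev(-.09,th)))
print("nose edges",f([face(-.0225,-.09,.005),face(.0225,-.09,.005)]))
E
```

```text
t 41.12 p [ 0.5263 -0.3689  0.058 ] F [14.7 -0.3  4.2] grip 0.348
rot [ 0.02   0.002 -0.009] shift cm [ 0.25  0.78 -2.57]
-0.5 [[271.0, 277.0], [272.0, 379.0]]
-0.57 [[285.0, 273.0], [286.0, 374.0]]
-0.62 [[294.0, 270.0], [295.0, 370.0]]
nose edges [[316.0, 256.0], [-8.0, 253.0]]
```

View pics/c30b.png

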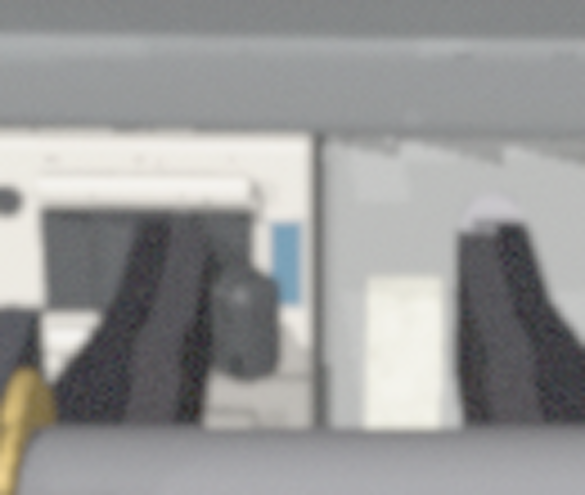

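It's at the stop (about -0.62), so re-armed. Now over to on.

Call:
{"fn": "step_arm", "kwargs": {"moves": [[[0, 0, 0, 0, 0, -0.7, 35], [0, 0, 0, 0, 0, -1.4, 35], [0, 0, 0, 0, 0, -2.1, 35], [0, 0, 0, 0, 0, -2.8, 35], [0, 0, 0, 0, 0, -3.4, 35]]]}}

```text
time_s: 41.53
tcp_pos: [0.5489, -0.3678, 0.0609]
ee_rot: [[0.071, 0.273, -0.959], [0.998, -0.018, 0.068], [0.001, -0.962, -0.274]]
wrist_force: [0.8, -0.1, 0.6]
gripper_width: 0.349
```

Call:
{"fn": "step_arm", "kwargs": {"moves": [[[0, 0, 0, 0, 0, -0.15, 35], [0, 0, 0, 0, 0, -0.3, 35], [0, 0, 0, 0, 0, -0.45, 35], [0, 0, 0, 0, 0, -0.6, 35], [0, 0, 0, 0, 0, -0.7, 35]]]}}

```text
time_s: 41.95
tcp_pos: [0.5515, -0.3678, 0.0619]
ee_rot: [[0.071, 0.266, -0.961], [0.997, -0.016, 0.069], [0.003, -0.964, -0.267]]
wrist_force: [-10.6, -0.2, 4.3]
gripper_width: 0.352
```

Call:
{"fn": "step_arm", "kwargs": {"moves": [[[0, 0, 0, 0, 0, -0.1, 35], [0, 0, 0, 0, 0, -0.2, 35], [0, 0, 0, 0, 0, -0.3, 35], [0, 0, 0, 0, 0, -0.4, 35], [0, 0, 0, 0, 0, -0.4, 35]]]}}

```text
time_s: 42.37
tcp_pos: [0.5613, -0.3691, 0.0654]
ee_rot: [[0.07, 0.278, -0.958], [0.998, -0.02, 0.067], [-0.001, -0.96, -0.278]]
wrist_force: [0.4, -0.4, 0.3]
gripper_width: 0.35
```

Call:
{"fn": "step_arm", "kwargs": {"moves": [[[0, 0, 0, 0, 0, -0.1, 35], [0, 0, 0, 0, 0, -0.2, 35], [0, 0, 0, 0, 0, -0.3, 35], [0, 0, 0, 0, 0, -0.4, 35], [0, 0, 0, 0, 0, -0.4, 35]]]}}

```text
time_s: 42.78
tcp_pos: [0.5633, -0.369, 0.0658]
ee_rot: [[0.07, 0.274, -0.959], [0.998, -0.019, 0.068], [0.0, -0.962, -0.275]]
wrist_force: [-2.0, -0.2, 0.9]
gripper_width: 0.351
```

Same pattern as slot 3. I'll press gently on until it snaps.

Call:
{"fn": "step_arm", "kwargs": {"moves": [[[0, 0, 0, 0, 0, -0.05, 35], [0, 0, 0, 0, 0, -0.1, 35], [0, 0, 0, 0, 0, -0.15, 35], [0, 0, 0, 0, 0, -0.2, 35], [0, 0, 0, 0, 0, -0.2, 35]]]}}

```text
time_s: 43.2
tcp_pos: [0.5637, -0.369, 0.0659]
ee_rot: [[0.071, 0.271, -0.96], [0.998, -0.018, 0.068], [0.001, -0.962, -0.272]]
wrist_force: [-7.8, -0.3, 2.9]
gripper_width: 0.35
```

Call:
{"fn": "step_arm", "kwargs": {"moves": [[[0, 0, 0, 0, 0, -0.05, 35], [0, 0, 0, 0, 0, -0.1, 35], [0, 0, 0, 0, 0, -0.15, 35], [0, 0, 0, 0, 0, -0.15, 35], [0, 0, 0, 0, 0, -0.15, 35]]]}}

```text
time_s: 43.62
tcp_pos: [0.5686, -0.3697, 0.0676]
ee_rot: [[0.071, 0.278, -0.958], [0.998, -0.021, 0.067], [-0.001, -0.96, -0.279]]
wrist_force: [0.0, -0.7, -0.4]
gripper_width: 0.355
```

Snapped. I'll withdraw upward and look at everything.

Call:
{"fn": "step_arm", "kwargs": {"moves": [[[0, 0, 0, 0, -1.5, 0.3, 35], [0, 0, 0, 0, -3.5, 0.5, 35], [0, 0, 0, 0, -6, 0.5, 35], [0, 0, 0, -3, -9, 0.5, 35], [0, 0, 0, -6, -11, 0.5, 35]]]}}

```text
time_s: 44.03
tcp_pos: [0.5292, -0.4267, 0.1764]
ee_rot: [[0.067, 0.281, -0.957], [0.998, -0.022, 0.063], [-0.003, -0.96, -0.282]]
wrist_force: [0.5, -0.9, 0.8]
gripper_width: 0.35
```

Call:
{"fn": "step_arm", "kwargs": {"moves": [[[0, 0, 0, -3, -1, 3, 35], [0, 0, 0, -6, -1, 5, 35], [0, 0, 0, -9, -1, 8, 35], [0, 0, 0, -12, -1, 10, 35], [0, 0, 0, -14, -1, 12, 35]]]}}

```text
time_s: 44.45
tcp_pos: [0.3992, -0.5609, 0.1492]
ee_rot: [[0.072, 0.278, -0.958], [0.997, -0.023, 0.068], [-0.003, -0.96, -0.279]]
wrist_force: [1.0, -0.4, 0.2]
gripper_width: 0.352
```

```bash
python3 - <<'E'
from h import *
for n in("scene","top","wrist"): snap(n,n[0]+"31")
a=cv2.imread("pics/t31.png")[160:300,190:350];b=cv2.imread("pics/s31.png")[140:300,200:340]
cv2.imwrite("pics/c31.png",cv2.resize(a,None,fx=5,fy=5,interpolation=cv2.INTER_CUBIC));cv2.imwrite("pics/c31s.png",cv2.resize(b,None,fx=3.7,fy=3.7,interpolation=cv2.INTER_CUBIC))
print(r.sense()["time_s"],r.sense()["wrist_force"])
E
```

```text
44.6 [1.15168499 0.1510581  0.66966653]
```

View pics/c31.png

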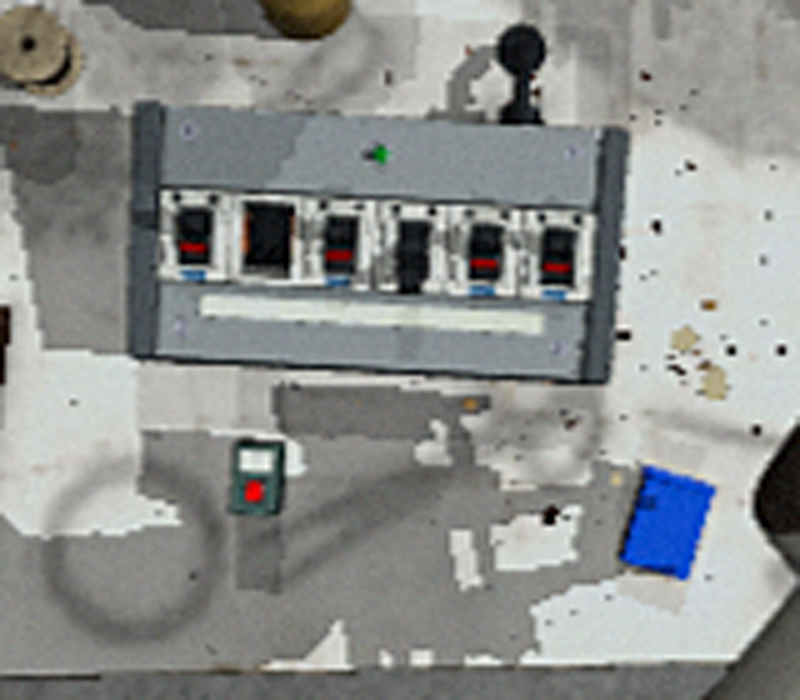

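View pics/c31s.png

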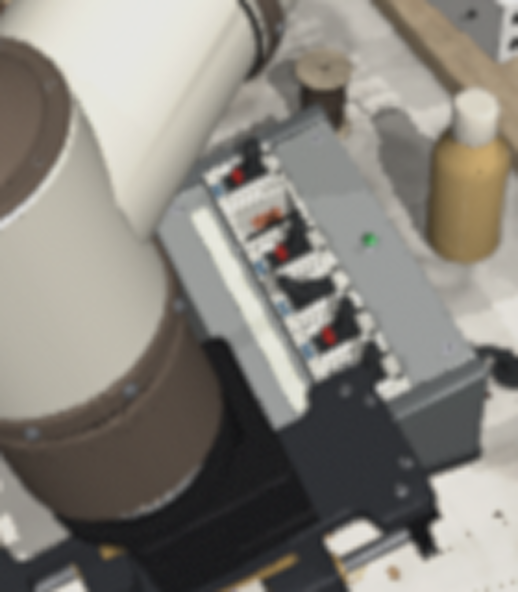

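View pics/t31.png

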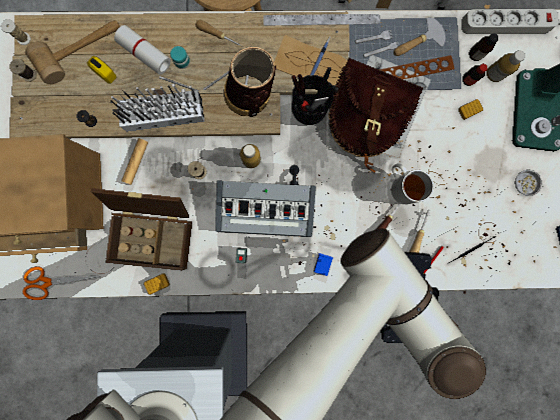

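Call:
{"fn": "step_arm", "kwargs": {"moves": [[[0, 0, 0, 0, -2, 0, 35], [0, 0, 0, 0, -3, 0, 35], [0, 0, 0, 0, -3, 0, 35], [0, 0, 0, 0, -3, 0, 35], [0, 0, 0, 0, -3, 0, 35]]]}}

```text
time_s: 45.02
tcp_pos: [0.393, -0.5566, 0.1767]
ee_rot: [[0.069, 0.277, -0.958], [0.998, -0.019, 0.067], [0.0, -0.961, -0.277]]
wrist_force: [0.0, -0.2, -0.6]
gripper_width: 0.346
```

```bash
python3 - <<'E'
from h import *
s=r.sense();print(s["time_s"],s["tcp_pos"],s["wrist_force"],s["joint_velocities"].round(2))
print(r.finish_job())
E
```

```text
45.0167 [ 0.3929661  -0.55659253  0.17674243] [ 0.00459186 -0.21761862 -0.64149293] [-0.16  0.89 -0.43  0.05 -0.07  0.09]
the job is handed in; nothing more can be done
None
```

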